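# Put a coated phone board in the UV curing box, unlock the lid stay and lower the hood

### The job

The freshly coated phone board on its aluminium carrier is ready for UV curing: take the carrier out of the board vice and, keeping it level, set it down centred on the black nest inside the open curing box, between the two guide lips, without dropping it or touching the board, whose coating is wet. Then push the red knob on the folding stay back and down to break the locked stay while the hood is still up, take the hood by its handle bar and lower it gently until it is fully shut, never letting it drop. Leave the other things on the desk where they are.

Things in the scene. Friction and masses are not known exactly. Their poses are not given: they have to be found in the camera images.
- board_carrier: Loose bare-aluminium plate, 64 mm along its x, 70 mm along its y, 7 mm thick, about 0.1 kg; origin at the centre of its underside, z up. At the start it rests level on the rods of the board vice, its y along the vice's y, its +y and -y ends 1 mm from the jaws: there fingers fit only at its +x and -x sides (64 mm grasp), in the nest only at its +y and -y ends (70 mm grasp).
- logic_board: Green circuit board with chips, 44 x 56 mm, fixed on the middle of the carrier's top face and up to 3 mm higher than it; wet coating, fingers must not touch it. Origin at the centre of its underside, axes as the carrier's.
- board_vice: Silver and black board vice fixed to the desk, 85 mm along its x, 164 along its y, 29 high; origin at the centre of its underside. Jaws face each other along y, 80 mm wide, tops at z 28 mm, faces at y -6 and +66 mm. The carrier rests on two 8 mm rods along y at x -30 and +30 mm, tops at z 23 mm; they stick out just past its sides, so fingertips must stay above them. Knob at the -y end.
- uv_box: Light grey curing box fixed to the desk, base 195 mm deep (its x, front at -x towards the robot), 210 mm wide (y), 70 mm high, 5 mm walls, open on top, inner floor at z 14 mm; origin at the centre of its underside. Hood hinged along its rear top edge, stay on its right (-y) outer side. The strip of desk between this box and the vice is free, at least 110 mm wide.
- nest (a point): Centre of the flat top of the black nest in the box, 28 mm over the desk; axes as the box's. The carrier's underside rests here, its x along the nest's x (either way round). Two lips 9 mm high, 54 mm long in y, inner faces at x -34 and +34 mm. The nest is 54 mm long in y, so the 70 mm carrier overhangs it 8 mm at either end, 14 mm over the box floor.
- uv_hood (a joint): Hood angle in rad: 0 shut, 1.38 at the start (open, locked by the stay). The hood is 195 x 210 x 26 mm, about 0.45 kg. Once the stay is broken, friction still holds it while above about 1.2 rad; lower down it falls shut unless held.
- hood_hinge (a point): Point on the hood's hinge axis (along the box's y), middle of the rear top edge, 70 mm over the desk; axes as the box's.
- hood_handle (a point): Middle of the hood's black round handle bar, 12 mm thick, 126 mm long along the hinge axis, on two 10 mm posts 55 mm either side of its middle. In the hood's frame it lies 231 mm in front of the hinge axis and 13 mm above the rim plane, 36 mm clear in front of the hood's front edge (to its centre line), so a finger fits behind it. The bar can turn between the fingers.
- stay_knuckle (a joint): Folding of the stay's middle joint (knuckle) in rad: 0 locked against its stop, 0.17 dead straight, about 3.0 folded with the hood shut. It has some friction and stays where it is left; above 0.17 the lock is broken. While it is locked the hood cannot be pulled down.
- stay_knob (a point): Middle of the red thumb knob on the knuckle: a round pin 16 mm thick, 36 mm long, sticking out to the right along the box's -y, 130 mm over the desk at the start. Push it in an arc round stay_pivot, towards the box's +x and down, with 10 N at most: 8 mm reach dead straight, 25 to 35 mm break the stay well and let the hood sink only about 0.1 rad.
- stay_pivot (a point): Point on the axis (along the box's y) of the stay's lower pivot on the right side of the box, beside the knob's middle, 55 mm over the desk; the knob moves round it at 90 mm radius.
- masking_tape: Bystander: roll of masking tape lying flat, 100 mm across, 25 mm high, origin at the centre of its underside.
- tablet: Bystander: dark tablet lying flat, 205 x 132 x 8 mm, origin at the centre of its underside.
- scissors: Bystander: blue-handled scissors, 87 x 199 x 9 mm, origin at the centre of the underside.
- magnetiser: Bystander: yellow magnetiser block, 36 x 48 x 24 mm, origin at the centre of its underside.
- air_blower: Bystander: black rubber air blower standing up, orange nozzle, 50 mm thick, 119 mm high, origin at the centre of its underside.
- stick_lime: Bystander: green plastic stick, 106 x 8 x 7 mm, origin at the centre of its underside.
- driver_silver: Bystander: silver screwdriver on the blue mat, 133 mm long, origin at the centre of its underside.
- spudger: Bystander: black nylon spudger on the blue mat, 139 mm long, origin at the centre of its underside.
Mind the look-alikes: they are no part of the job. Of the things that look like the board_carrier, the larger one is meant.

How it is judged:
By the outcome, as a careful person would: the job done as asked, in the order asked, and still so for the second after the job is handed in, with the robot touching nothing.
It also fails if it takes over 72 s, if anything falls off the work surface, if the arm or the gripper's body presses on something with over 40 N, if the wrist force passes 120 N, or if a joint passes its speed limit or range.

### The arm

A 6-joint arm with a two-finger parallel gripper is mounted at the origin on a cart in front of the work surface, level with it; the furniture and walls round the work are solid. World frame = base frame: x ahead of the robot, y to its left, z up, the work surface at z = 0. Lengths are in m, angles in rad, forces in N, time in s.
With the tool pointing down it reaches from about 0.3 to 0.85 m from the base axis. Payload 4.2 kg.
Tool frame: the origin (TCP) lies on the centre line of the jaws, within the pads' length; the fingertips stand ahead of it and the grasp point (between the pads) lies 6 mm ahead of it (tcp_to_tips is the z of the fingertips in the tool frame, in m); z points along the fingers, y is the line along which they close (so a half turn about z gives the same grasp; the last joint's range is limited). The gripper opens to 91 mm and grips with 3 to 60 N. Pads are 32 mm wide; open, the fingers measure 118 mm over their backs; the gripper's body (76 mm by 178 mm) begins 60 mm behind the grasp point.
Start: joints at [1.081, 0.32, 1.565, -0, 1.257, -0.02], TCP at [0.26, 0.513, 0.203] pointing down, gripper open.
Joint ranges: [-3.11, 3.11], [-0.84, 2.01], [0.21, 2.61], [-1.34, 4.49], [0.05, 2.63], [-2.56, 2.56]. Speed limits (rad/s): [2.57, 2.57, 3.14, 3.14, 3.14, 3.14].

### API

Orientations are given as a unit quaternion [x, y, z, w].
In Python, from workcell import observe, get_image, camera_info, close_job, find_in, trace, place_of, tcp_to_tips gives the robot as it stands.
- The arm moves only by the tool step_arm, never from a script. Its argument "increments" is a list of rows, each a list of 5 numbers: the opening, from -1 (shut) to 1 (fully open), then the shift along the tool's x, y, z in units of 20 cm (1.0 is 20 cm), then the turn about the tool's z in units of 45 degrees (1.0 is 45 degrees). In form: [[jaw, tx, ty, tz, spin], ...]. A call has 1 to 10 rows; each row is the pose to reach, as a shift and turn from the pose commanded when the call began, along the tool's axes at that moment; what a row does not reach only later rows make up. A row lasts 1/12 s, in which the tool goes at most 41.7 mm and 7.16 degrees, less where a joint would pass 70% of its speed; a pose out of reach is approached as far as the arm can. A call with a number of a shift or a turn outside -1 to 1 is refused whole. A call with a gripper value outside its range is refused whole. The fingers move at their own pace and stop on an object; "newtons" is the grip in N (left out, the last holds). Time passes only in rows, so rows that repeat a pose let the fingers close. It gives the time, the measured TCP pose, the force, the opening and the grip force at its end, in the units of the state.
- observe(): the state, without advancing time (a new reading comes with each control period).
- get_image(name): name is "side" or "top"; returns (picture, depth): 400x640x3 uint8, red, green, blue; 400x640 float32, m along the optical axis (not along the pixel's ray), 0 where there is no reading.
- camera_info(name): a dict with "mtx" (3x3 intrinsics, pixels), "R" (3x3) and "t" (3): a world point X has camera coordinates R X + t. Camera axes: x right, y down, z forward; pixel columns grow to the right and rows downward; lengths in m; the calibration is good to about 2 mm. A picture is of the moment at which its call begins. camera_info takes no time and is no camera call.
- close_job(): hands the job in; it is judged then, once.
Trained networks look in the newest picture that a camera, given by its name, has taken for a name from the list of things; names that differ only in an ending like _2 or _b are one class to them, and where a whole thing is asked for, a point or a joint stands for the part that bears it (a point fixed in the world has none). Each returns a list of dicts, best first, with "conf" (0 to 1); they miss things now and then, are a little off and sometimes report something else, mostly with a low value. They report only what shows in the picture. A call takes as long as a camera call. They do not tell look-alikes from the thing itself.
- find_in(camera, name): "rect" ([left, top, right, bottom] in pixels, round what is visible of it).
- trace(camera, name): "region" (400x640 bool, what is visible of it) and "rect" ([left, top, right, bottom] in pixels, round what is visible of it).
- place_of(camera, name): "at" ([column, row] in pixels: a listed point, or the origin of a listed thing).
The state is a dict: "time_s": time; "qpos": joint angles; "qd": joint speeds; "tau": joint torques, N m; "tcp_pos": TCP position; "ee_rot": TCP orientation; "ft_force": force on the tool from outside, world axes, zero at the start; "moment": the same for the moment, N m; "opening": opening from 0.0 (shut) to 1.0 (fully open); "grasp_force": force on a finger pad.
Only numpy, scipy, OpenCV 4.12 (cv2) and the standard library are available. Lean on these libraries where they do the work, as an engineer would, in place of code of your own. Each camera call takes 0.05 s, during which the arm holds its last target. There are 200 camera calls.

## Working session

There is one attempt and no reset: what is moved stays moved. The work goes in short steps, Python scripts to look and compute and a tool call to move; the robot and the scene stay as the last step left them, time stands still between calls to the robot, and variables do not carry over. Pictures are saved under pics/ and viewed, at most 10 in all, crops included, and the job is handed in when it is done.

Besides the shell and the picture viewer there is one more tool, called after ">>>" as name([rows], argument=value, ...), one row to a line, values as JSON. step_arm: Moves the arm, as the interface text tells. Its arguments: {"type":"object","properties":{"increments":{"type":"array","items":{"type":"array","items":{"type":"number"}}},"newtons":{"type":"number"}},"required":["increments"]}

```bash
mkdir -p pics; ls
cat > h.py <<'E'
import numpy as np, cv2
from workcell import *
from scipy.spatial.transform import Rotation as Ro
def save(n,im,s=1,crop=None):
    if crop: l,t,r,b=crop; im=im[t:b,l:r]
    cv2.imwrite('pics/'+n,cv2.resize(im[:,:,::-1],None,fx=s,fy=s,interpolation=cv2.INTER_CUBIC))
def ray(cam,px):
    c=camera_info(cam);R=np.array(c['R']);t=np.array(c['t']);K=np.array(c['mtx'])
    d=R.T@np.linalg.inv(K)@[px[0],px[1],1]; return -R.T@t,d
def at_z(cam,px,z):
    o,d=ray(cam,px); return o+d*(z-o[2])/d[2]
def cloud(cam,dep):
    c=camera_info(cam);R=np.array(c['R']);t=np.array(c['t']);K=np.array(c['mtx'])
    v,u=np.mgrid[:400,:640]; P=np.stack([u,v,np.ones_like(u)],-1)@np.linalg.inv(K).T*dep[...,None]
    return (P-t)@R
E
python3 - <<'E'
from h import *
np.set_printoptions(precision=4,suppress=True)
for c in ['top','side']:
    im,d=get_image(c); save(c+'0.png',im); P=cloud(c,d)
    print(c,'cam',ray(c,(320,200))[0])
    for n in ['board_carrier','logic_board','board_vice','uv_box','nest','hood_hinge','hood_handle','stay_knob','stay_pivot']:
        for r in place_of(c,n)[:3]:
            u,v=[int(round(x)) for x in r['at']]
            print(n,round(r['conf'],2),np.round(r['at'],1),P[min(max(v,0),399),min(max(u,0),639)])
print(observe(),tcp_to_tips)
E
```

```text
pics
top cam [ 0.3016 -0.0946  1.4385]
board_carrier 0.98 [364.1 211.1] [ 0.5183 -0.1969  0.0325]
board_carrier 0.58 [331.8 185. ] [ 0.6121 -0.095   0.0019]
logic_board 0.64 [365.3 208. ] [ 0.5282 -0.2005  0.0317]
logic_board 0.42 [330.  186.8] [ 0.6057 -0.0882  0.0002]
logic_board 0.18 [301.1 214.6] [ 0.5127  0.0087 -0.0002]
board_vice 0.74 [365.8 221.8] [ 0.4833 -0.2029  0.0263]
uv_box 0.93 [266.2 203. ] [0.5503 0.1216 0.0236]
nest 0.74 [259.9 207.8] [0.5342 0.1412 0.0226]
hood_hinge 0.98 [265.7 171.5] [0.6427 0.1157 0.0713]
hood_handle 0.81 [250.9 160.7] [0.6155 0.1206 0.3036]
hood_handle 0.53 [258.  209.3] [0.5297 0.1464 0.03  ]
stay_knob 0.7 [303.  200.4] [0.5629 0.002  0.0002]
stay_pivot 0.73 [302.6 212.4] [ 0.5232  0.0024 -0.0042]
side cam [0.3919 0.8235 0.8957]
board_carrier 0.8 [334.1 218.9] [ 0.5118 -0.1967  0.0353]
board_carrier 0.72 [376.4 184.6] [ 0.3879 -0.4443  0.0065]
board_carrier 0.52 [297.8 251.2] [ 0.6047 -0.0682  0.0054]
logic_board 0.74 [328.4 220.4] [ 0.5297 -0.1861  0.0379]
logic_board 0.6 [375.6 361. ] [0.3573 0.2915 0.0514]
logic_board 0.59 [297.7 240.9] [ 0
[... 375 characters left out ...]

hood_handle 0.56 [271.1 212.1] [0.6167 0.1193 0.3056]
hood_handle 0.46 [367.9 191.2] [ 0.4144 -0.3913  0.0149]
stay_knob 0.77 [311.2 233.8] [ 0.5507 -0.0033  0.1387]
stay_pivot 0.65 [328.8 255.6] [ 0.5101 -0.0664 -0.0007]
{'time_s': 1.0, 'qpos': array([ 1.081 ,  0.3196,  1.5645, -0.    ,  1.2574, -0.02  ]), 'qd': array([ 0.0006, -0.0008, -0.0004, -0.0007, -0.0006,  0.002 ]), 'tau': array([  0.0012, -41.2361, -23.2242,   0.0731,   0.0374,   0.    ]), 'tcp_pos': array([0.2603, 0.5127, 0.203 ]), 'ee_rot': array([0.2327, 0.9725, 0.0001, 0.    ]), 'ft_force': array([-0.4225, -0.3848,  0.5169]), 'moment': array([ 0.0201, -0.018 , -0.0621]), 'grasp_force': 0.0, 'opening': 0.9984650451733097} 0.025
```

View pics/top0.png

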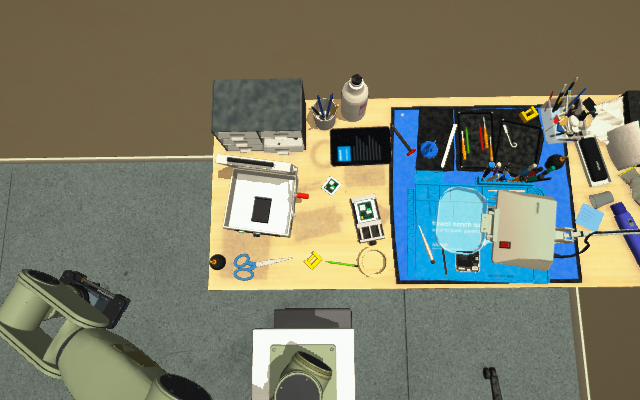

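View pics/side0.png

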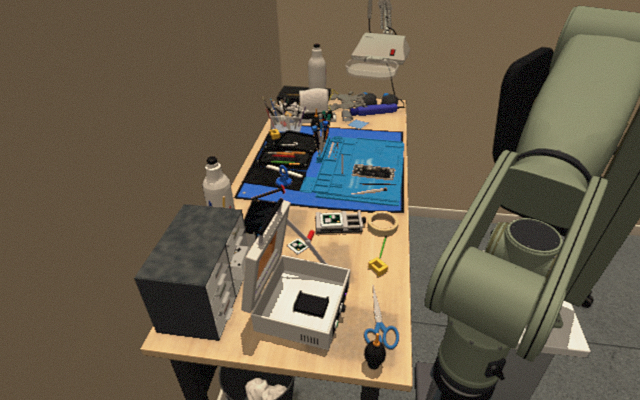

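Candidates for board_carrier are the plate on the vice rods at top (364,209), the small plate with a board on the desk at (331,186), and the phone board on the mat at (468,260). By the description it is the larger plate, on the vice. I'll check that in a crop and fit the geometry.

Run:
```python
from h import *
np.set_printoptions(precision=4,suppress=True)
it,dt=get_image('top'); T=cv2.resize(it[150:260,200:400],None,fx=4,fy=4,interpolation=cv2.INTER_CUBIC)
cv2.imwrite('pics/crop1.png',T[:,:,::-1])
def fit(cam,n,z,im_P,zr,conf=0.3):
    for r in trace(cam,n)[:2]:
        m=r['region']; p=im_P[m]; ok=(p[:,2]>zr[0])&(p[:,2]<zr[1])
        vv,uu=np.nonzero(m); X=np.array([at_z(cam,(u,v),z)[:2] for u,v in zip(uu,vv)])[ok]
        if len(X)<10: print(cam,n,r['conf'],'few',p[:,2].mean() if len(p) else 0); continue
        rc=cv2.minAreaRect((X*1000).astype(np.float32)); print(cam,n,round(r['conf'],2),len(X),'zmed %.4f'%np.median(p[ok][:,2]),rc, r['rect'])
for cam in ['top','side']:
    im,d=get_image(cam); P=cloud(cam,d); np.save(cam+'P.npy',P); np.save(cam+'I.npy',im)
    fit(cam,'board_carrier',.030,P,(.02,.045))
    fit(cam,'logic_board',.032,P,(.02,.045))
    fit(cam,'board_vice',.028,P,(.015,.045))
    fit(cam,'uv_box',.070,P,(.06,.08))
    fit(cam,'nest',.028,P,(.02,.05))
    fit(cam,'stay_knob',.13,P,(.11,.15))
    fit(cam,'hood_handle',.3,P,(.25,.35))
```

```text
top board_carrier 0.74 few 0.019571826332132756
top board_carrier 0.72 431 zmed 0.0315 ((521.9775390625, -200.82530212402344), (72.95869445800781, 64.67445373535156), 11.090656280517578) [353.6, 198.0, 376.7, 223.4]
top logic_board 0.81 218 zmed 0.0324 ((519.9207153320312, -201.17572021484375), (56.12253952026367, 42.29430389404297), 10.708211898803711) [356.5, 202.0, 373.1, 220.2]
top logic_board 0.66 few 0.038330340556263304
top board_vice 0.6 452 zmed 0.0264 ((490.3252868652344, -208.94493103027344), (162.4949493408203, 79.58747863769531), 10.559226989746094) [348.8, 197.4, 385.9, 246.1]Traceback (most recent call last):
  File "<stdin>", line 16, in <module>
  File "<stdin>", line 8, in fit
  File "h.py", line 11, in at_z
    o,d=ray(cam,px); return o+d*(z-o[2])/d[2]
        ~~~^^^^^^^^
  File "h.py", line 8, in ray
    c=camera_info(cam);R=np.array(c['R']);t=np.array(c['t']);K=np.array(c['mtx'])
ValueError: time passes only in moves, steps and waits
```

View pics/crop1.png

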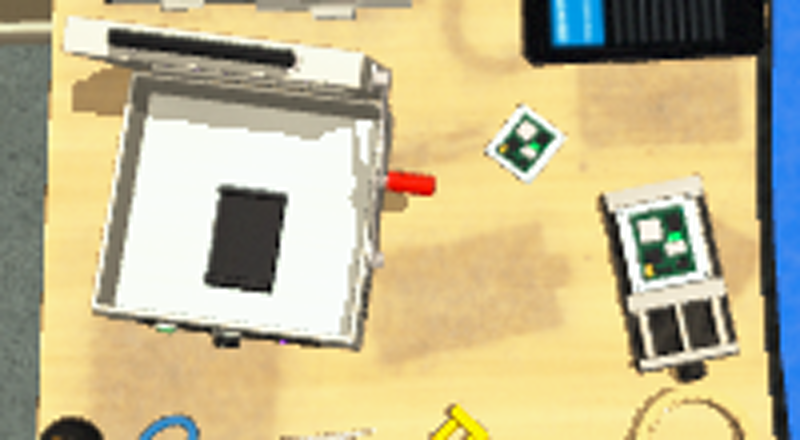

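The crop confirms it: the larger white plate with the green board sits on the vice rods at top (364,209), and the small one at (331,186) is a look-alike on the desk. Next I'll measure the box.

```bash
python3 - <<'E'
s=open('h.py').read()
s=s.replace("def save","CI={c:{k:np.array(v) for k,v in camera_info(c).items() if k in('mtx','R','t')} for c in('top','side')}\ndef save",1).replace("camera_info(cam)","CI[cam]")
s+='''
def at_zs(cam,px,z):
    c=CI[cam];o=-c['R'].T@c['t'];d=np.c_[px,np.ones(len(px))]@np.linalg.inv(c['mtx']).T@c['R']
    return o+d*((z-o[2])/d[:,2])[:,None]
def fit(cam,n,z,P,zr,k=2):
    for r in trace(cam,n)[:k]:
        m=r['region'];p=P[m];ok=(p[:,2]>zr[0])&(p[:,2]<zr[1])
        vv,uu=np.nonzero(m)
        if ok.sum()<8: print(cam,n,round(r['conf'],2),'few',ok.sum());continue
        X=at_zs(cam,np.c_[uu,vv],z)[ok][:,:2]
        rc=cv2.minAreaRect((X*1000).astype(np.float32));print(cam,n,round(r['conf'],2),len(X),np.round(np.median(p[ok],0),4),np.round(np.hstack(rc),1),np.round(r['rect']))
def tri(pa,pb):
    (o,d),(q,e)=ray('top',pa),ray('side',pb);d=d/np.linalg.norm(d);e=e/np.linalg.norm(e)
    s=np.linalg.lstsq(np.c_[d,-e],q-o,rcond=None)[0];a,b=o+s[0]*d,q+s[1]*e
    return (a+b)/2,np.linalg.norm(a-b)
'''
open('h.py','w').write(s)
E
python3 - <<'E'
from h import *
np.set_printoptions(precision=4,suppress=True)
pl={}
for cam in ['top','side']:
    im,d=get_image(cam); P=cloud(cam,d); np.save(cam+'P.npy',P); np.save(cam+'I.npy',im)
    for n,z,a,b in [('board_carrier',.03,.02,.045),('board_vice',.028,.015,.04),('uv_box',.07,.062,.08),('nest',.028,.02,.045),('stay_knob',.13,.11,.15),('hood_handle',.3,.25,.35)]:
        fit(cam,n,z,P,(a,b))
    for n in ['board_carrier','nest','hood_hinge','hood_handle','stay_knob','uv_box']:
        pl.setdefault(n,[]).append([r['at'] for r in place_of(cam,n)[:1]])
for n,(a,b) in pl.items():
    if a and b: print(n,a[0],b[0],*tri(a[0],b[0]))
# rim of the box by depth
P=np.load('topP.npy').reshape(-1,3); m=(abs(P[:,2]-.07)<.005)&(P[:,0]>.4)&(P[:,0]<.7)&(P[:,1]>-.03)&(P[:,1]<.3)
rc=cv2.minAreaRect((P[m][:,:2]*1000).astype(np.float32)); print('rim',m.sum(),np.hstack(rc))
I=np.load('topI.npy').reshape(-1,3).astype(int); 
m=(I.sum(1)<150)&(P[:,2]>.015)&(P[:,2]<.045)&(P[:,0]>.47)&(P[:,0]<.6)&(P[:,1]>.07)&(P[:,1]<.2)
print('nest',m.sum(),np.hstack(cv2.minAreaRect((P[m][:,:2]*1000).astype(np.float32))),P[m].mean(0))
for cam in('top','side'):
    P=np.load(cam+'P.npy').reshape(-1,3);I=np.load(cam+'I.npy').reshape(-1,3).astype(int)
    m=(I[:,0]>150)&(I[:,1]<60)&(I[:,2]<60)&(P[:,2]>.1)&(P[:,2]<.16)&(abs(P[:,1])<.08)
    print(cam,'knob',m.sum(),P[m].mean(0),P[m].min(0),P[m].max(0))
E
```

```text
top board_carrier 0.81 few 0
top board_carrier 0.8 426 [ 0.521  -0.2012  0.0313] [ 520.7 -201.5   70.5   64.6   12.4] [354. 196. 377. 223.]
top board_vice 0.87 491 [ 0.4776 -0.2122  0.0265] [ 490.2 -208.1  162.7   81.6   10.1] [350. 199. 383. 247.]
top uv_box 0.98 458 [0.5343 0.1466 0.0697] [553.8 129.1 222.4 208.1  83. ] [216. 154. 309. 236.]
top uv_box 0.56 few 0
top nest 0.63 895 [0.5393 0.14   0.0282] [543.6 135.2 211.7 207.   82.2] [214. 152. 308. 236.]
top stay_knob 0.69 few 0
top stay_knob 0.23 12 [0.647  0.2046 0.1339] [638.  117.8 201.5   4.2  82.8] [215. 153. 297. 173.]
top hood_handle 0.72 714 [0.6167 0.118  0.2657] [612.1 115.8 204.2  26.1  81.9] [214. 156. 297. 174.]
side board_carrier 0.56 286 [ 0.5244 -0.1974  0.0318] [ 524.4 -201.3   66.7   69.3   10.6] [323. 214. 342. 229.]
side board_carrier 0.56 53 [0.3627 0.2887 0.0387] [364.  280.2  20.5  43.8  81.6] [364. 338. 386. 370.]
side board_vice 0.7 353 [ 0.4744 -0.2008  0.0263] [ 492.6 -203.1  160.9   91.5   10.1] [312. 214. 368. 234.]
side uv_box 0.87 921 [0.5588 0.1537 0.0691] [561.1 126.2 234.  218.5  81.8] [245. 196
[... 487 characters left out ...]
 300.1] [0.5315 0.1385 0.0409] 0.0019151718829243404
hood_hinge [262.5, 173.0] [267.1, 282.5] [0.6413 0.1265 0.0758] 0.005510103638606102
hood_handle [365.9, 222.9] [271.2, 214.2] [ 0.5903 -0.1754  0.0589] 0.23186729045242593
stay_knob [302.6, 198.2] [311.0, 235.8] [ 0.5481 -0.0054  0.1297] 0.006399251850748996
uv_box [265.8, 202.9] [379.1, 269.3] [0.4436 0.1117 0.1781] 0.16019620592640457
rim 385 [549.0676 129.3663 221.7103 195.5031  81.8681]
nest 57 [526.6314 136.4944  51.8467  76.7996  82.7817] [0.5224 0.1302 0.0311]
top knob 48 [ 0.5521 -0.0043  0.1362] [ 0.5441 -0.0193  0.1299] [0.5606 0.0111 0.1427]
side knob 31 [ 0.5526 -0.0037  0.1368] [ 0.547  -0.0184  0.1336] [0.5585 0.0116 0.1395]
```

```bash
cat >> h.py <<'E'
def go(*ts):
    o=observe();p=np.array(o['tcp_pos']);R=Ro.from_quat(o['ee_rot'])
    print('t %.2f'%o['time_s'],'p',np.round(p,4),'yawY %.2f'%yawY(R),'open %.3f'%o['opening'],'q',np.round(o['qpos'],2),'ft',np.round(o['ft_force'],1))
    for x,y,z,w in ts:
        d=R.inv().apply(np.array([x,y,z])-p)/.2; s=-((w-yawY(R)+180)%360-180)/45
        print('  row',np.round(d,4),'spin %.4f'%s)
def yawY(R): y=R.as_matrix()[:,1]; return np.degrees(np.arctan2(y[1],y[0]))
E
cat > nest.py <<'E'
from h import *
from scipy.optimize import minimize
U=4
def proj(cam,X):
    c=CI[cam];q=(X@c['R'].T+c['t'])@c['mtx'].T;return q[:,:2]/q[:,2:]
def mask(cam,p,box):
    x,y,a,W=p;l,t,r,b=box;M=np.zeros(((b-t)*U,(r-l)*U),np.uint8);c,s=np.cos(a),np.sin(a)
    for x0,x1,z0,z1 in[(-W/2,W/2,.014,.028),(-W/2,-.034,.014,.037),(.034,W/2,.014,.037)]:
        q=np.array([[i,j,k] for i in(x0,x1) for j in(-.027,.027) for k in(z0,z1)])
        X=np.c_[x+c*q[:,0]-s*q[:,1],y+s*q[:,0]+c*q[:,1],q[:,2]]
        uv=((proj(cam,X)-[l-.5,t-.5])*U-.5).astype(np.float32)
        cv2.fillConvexPoly(M,np.round(cv2.convexHull(uv)*16).astype(np.int32),255,shift=4)
    return cv2.resize(M,(r-l,b-t),interpolation=cv2.INTER_AREA)/255.
B={'top':(248,192,278,227),'side':(288,285,334,320)}
def run(cams,ps):
    D={}
    for c in cams:
        l,t,r,b=B[c];g=np.load(c+'I.npy')[t:b,l:r].astype(float).mean(2);lo,hi=np.percentile(g,5),np.percentile(g,75)
        D[c]=1-np.clip((g-lo)/(hi-lo),0,1)
    f=lambda p:sum(((mask(c,p,B[c])-D[c])**2).sum() for c in cams)
    best=min((minimize(f,[x,y,np.radians(-8),.076],method='Nelder-Mead',options=dict(initial_simplex=np.array([x,y,np.radians(-8),.076])+np.vstack([np.zeros(4),np.diag([.006,.006,.03,.006])]),xatol=1e-5,fatol=1e-3)) for x,y in ps),key=lambda r:r.fun)
    print(cams,np.round(best.x[:2],4),'yaw %.2f W %.4f cost %.2f'%(np.degrees(best.x[2]),best.x[3],best.fun))
P0=[(.53,.137),(.535,.142),(.526,.134)]
if __name__=='__main__':
    for c in(['top'],['side'],['top','side']): run(c,P0)
E
python3 nest.py; python3 -c "
from h import *
go((.36,.2,.203,20),(.521,-.202,.13,-79.4),(.521,-.202,.05,-79.4))"
```

```text
['top'] [0.5289 0.1378] yaw -8.15 W 0.0796 cost 4.34
['side'] [0.5298 0.1366] yaw -7.81 W 0.0778 cost 13.32
['top', 'side'] [0.5295 0.1371] yaw -7.96 W 0.0787 cost 22.03
t 2.60 p [0.2603 0.5127 0.203 ] yawY 63.08 open 0.999 q [ 1.08  0.32  1.56 -0.    1.26 -0.02] ft [-0.1 -0.2  0.2]
  row [-1.1524e+00 -1.1686e+00 -2.0000e-04] spin 0.9574
  row [-2.7801 -2.5965  0.3646] spin 3.1663
  row [-2.7801 -2.5965  0.7646] spin 3.1663
```

>>> step_arm([
  [1,0.3,-0.9,0,1],
  [1,0.3,-0.9,0,1],
  [1,0.3,-0.9,0,1],
  [1,0.3,-0.9,0,1],
  [1,0.3,-0.9,0,1],
  [1,0.3,-0.9,0,1],
  [1,0.3,-0.9,0,1],
])

```text
time_s: 3.18
tcp_pos: [0.1243, 0.3783, 0.2035]
ee_rot: [0.589, 0.808, 0.001, -0.0]
ft_force: [0.4, -0.2, 0.1]
opening: 1.002
grasp_force: 0.0
```

```bash
python3 -c "
from h import *
go((.42,.02,.203,-20),(.521,-.202,.13,-79.4),(.521,-.202,.05,-79.4))"
```

```text
t 3.18 p [0.1243 0.3783 0.2035] yawY 17.89 open 1.002 q [1.22 0.04 1.92 0.   1.18 0.91] ft [ 0.4 -0.2  0.1]
  row [-2.1591e+00  8.5660e-01  7.0000e-04] spin 0.8420
  row [-3.371   0.996   0.3645] spin 2.1620
  row [-3.3714  0.9957  0.7645] spin 2.1620
```

>>> step_arm([
  [1,-1,0.4,0,0.84],
  [1,-1,0.4,0,0.84],
  [1,-1,0.4,0,0.84],
  [1,-1,0.4,0,0.84],
  [1,-1,0.4,0,0.84],
  [1,-1,0.4,0,0.84],
  [1,-1,0.4,0,0.84],
])

```text
time_s: 3.77
tcp_pos: [0.2647, 0.2125, 0.2032]
ee_rot: [0.82, 0.573, 0.0, 0.0]
ft_force: [-0.2, 0.2, 0.4]
opening: 0.998
grasp_force: 0.0
```

```bash
python3 -c "
from h import *
go((.42,-.02,.203,-60),(.521,-.202,.13,-79.4),(.521,-.202,.05,-79.4))"
```

```text
t 3.77 p [0.2647 0.2125 0.2032] yawY -20.07 open 0.998 q [ 0.64 -0.06  2.02 -0.    1.18  0.99] ft [-0.2  0.2  0.4]
  row [-8.2540e-01  1.1282e+00  9.0000e-04] spin 0.8872
  row [-1.507   1.9147  0.3659] spin 1.3184
  row [-1.5073  1.9145  0.7659] spin 1.3184
```

>>> step_arm([
  [1,-0.75,0.96,0,1],
  [1,-0.75,0.96,0,1],
  [1,-0.75,0.96,0,1],
  [1,-0.75,0.96,0,1],
  [1,-0.75,0.96,0,1],
  [1,-0.75,0.96,0,1],
  [1,-0.75,0.96,0,1],
])

```text
time_s: 4.35
tcp_pos: [0.3971, 0.0055, 0.2031]
ee_rot: [0.976, 0.216, 0.001, 0.001]
ft_force: [0.3, 0.3, 0.3]
opening: 0.997
grasp_force: 0.0
```

```bash
python3 -c "
from h import *
go((.521,-.202,.1,-79.4),(.521,-.202,.05,-79.4))"
```

```text
t 4.35 p [0.3971 0.0055 0.2031] yawY -65.09 open 0.997 q [-0.01  0.03  1.93 -0.    1.18  1.12] ft [0.3 0.3 0.3]
  row [0.1238 1.2004 0.5187] spin 0.3180
  row [0.1233 1.1998 0.7687] spin 0.3180
```

>>> step_arm([
  [1,0.12,1,0,0.318],
  [1,0.12,1,0,0.318],
  [1,0.12,1,0,0.318],
  [1,0.12,1,0.1,0.318],
  [1,0.12,1,0.2,0.318],
  [1,0.12,1,0.3,0.318],
  [1,0.12,1,0.3,0.318],
])

```text
time_s: 4.93
tcp_pos: [0.4994, -0.161, 0.1381]
ee_rot: [0.995, 0.096, -0.004, -0.002]
ft_force: [-1.5, 0.6, 0.2]
opening: 1.003
grasp_force: 0.0
```

```bash
python3 -c "
from h import *
go((.521,-.202,.1,-79.4),(.521,-.202,.05,-79.4))"
```

```text
t 4.93 p [ 0.4994 -0.161   0.1381] yawY -78.95 open 1.003 q [-0.33  0.3   1.77  0.    1.08  1.04] ft [-1.5  0.6  0.2]
  row [0.0684 0.2232 0.1889] spin 0.0100
  row [0.0704 0.2245 0.4389] spin 0.0100
```

>>> step_arm([
  [1,0.05,0.2,0.02,0],
  [1,0.05,0.2,0.1,0],
  [1,0.05,0.2,0.2,0],
  [1,0.05,0.2,0.25,0],
  [1,0.05,0.2,0.25,0],
  [1,0.05,0.2,0.25,0],
])

```text
time_s: 5.43
tcp_pos: [0.5184, -0.1983, 0.0935]
ee_rot: [0.995, 0.097, -0.0, -0.0]
ft_force: [-0.1, 0.6, 0.7]
opening: 1.003
grasp_force: 0.0
```

```bash
python3 -c "
from h import *
go((.521,-.202,.0495,-79.5))"
```

```text
t 5.43 p [ 0.5184 -0.1983  0.0935] yawY -78.89 open 1.003 q [-0.39  0.38  1.77  0.    0.99  0.99] ft [-0.1  0.6  0.7]
  row [0.0091 0.021  0.2201] spin 0.0135
```

>>> step_arm([
  [1,0.009,0.02,0.04,0.014],
  [1,0.009,0.02,0.1,0.014],
  [1,0.009,0.02,0.16,0.014],
  [1,0.009,0.02,0.2,0.014],
  [1,0.009,0.02,0.217,0.014],
  [1,0.009,0.02,0.217,0.014],
  [1,0.009,0.02,0.217,0.014],
])

```text
time_s: 6.02
tcp_pos: [0.5211, -0.2035, 0.05]
ee_rot: [0.996, 0.09, 0.0, 0.0]
ft_force: [0.1, 0.8, 0.7]
opening: 1.002
grasp_force: 0.0
```

```bash
python3 -c "
from h import *
go((.521,-.202,.0495,-79.5))
im,d=get_image('side'); save('g1.png',im,6,(290,180,390,260))"
```

```text
t 6.02 p [ 0.5211 -0.2035  0.05  ] yawY -79.66 open 1.002 q [-0.39  0.43  1.81  0.    0.89  1.  ] ft [0.1 0.8 0.7]
  row [ 0.0007 -0.0076  0.0024] spin -0.0035
```

View pics/g1.png

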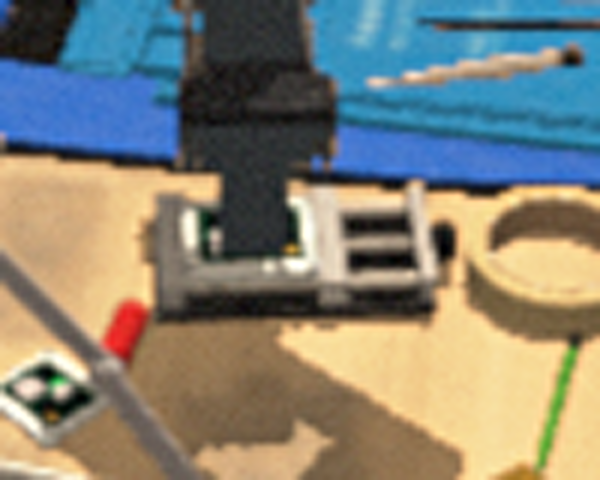

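The near finger stands at crop (255,240), beside the middle of the carrier's side and above the rod. Closing.

>>> step_arm([
  [-0.2,0,-0.004,0,0],
  [-0.2,0,-0.004,0,0],
  [-0.2,0,-0.004,0,0],
  [-0.2,0,-0.004,0,0],
  [-0.2,0,-0.004,0,0],
  [-0.2,0,-0.004,0,0],
  [-0.2,0,-0.004,0,0],
  [-0.2,0,-0.004,0,0],
], newtons=20)

```text
time_s: 6.73
tcp_pos: [0.5205, -0.2026, 0.0495]
ee_rot: [0.996, 0.09, 0.0, -0.0]
ft_force: [-0.4, -0.1, 0.1]
opening: 0.444
grasp_force: 0.0
```

```bash
python3 -c "
from h import *
im,d=get_image('side'); save('g2.png',im,6,(290,180,390,260))
print(observe()['opening'],observe()['grasp_force'])"
```

```text
0.41639904562403507 0.0
```

View pics/g2.png

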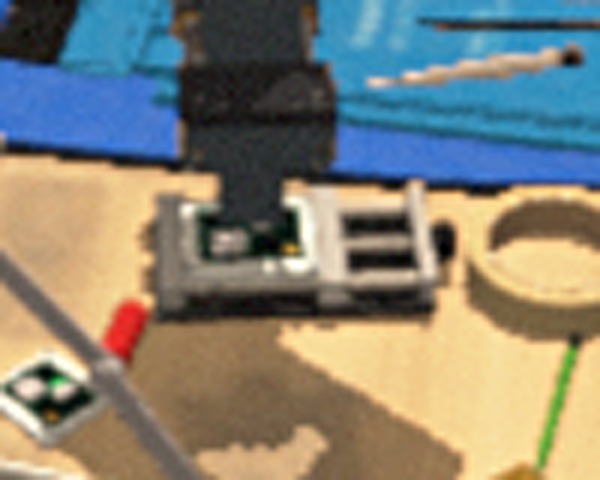

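The jaw closed above the plate: the fingertip shows over the board at crop (250,215), and no force was felt. I'll measure the true tip height before opening.

```bash
python3 -c "
from h import *
np.set_printoptions(precision=4,suppress=True,linewidth=150)
im,d=get_image('side');P=cloud('side',d)
for v in range(205,226): print(v,[tuple(np.round(P[v,u]*1000).astype(int)) for u in (331,334)],im[v,334])
print(observe()['tcp_pos'])
im,d=get_image('top');save('g3.png',im,6,(320,160,420,260))
"
```

```text
205 [(np.int64(512), np.int64(-123), np.int64(149)), (np.int64(504), np.int64(-124), np.int64(149))] [48 50 52]
206 [(np.int64(512), np.int64(-121), np.int64(147)), (np.int64(504), np.int64(-123), np.int64(147))] [47 50 50]
207 [(np.int64(513), np.int64(-124), np.int64(140)), (np.int64(504), np.int64(-125), np.int64(141))] [47 49 51]
208 [(np.int64(519), np.int64(-173), np.int64(98)), (np.int64(510), np.int64(-174), np.int64(98))] [44 44 48]
209 [(np.int64(519), np.int64(-174), np.int64(93)), (np.int64(510), np.int64(-174), np.int64(94))] [44 45 52]
210 [(np.int64(519), np.int64(-172), np.int64(91)), (np.int64(510), np.int64(-176), np.int64(89))] [48 46 49]
211 [(np.int64(518), np.int64(-169), np.int64(89)), (np.int64(509), np.int64(-172), np.int64(88))] [45 53 54]
212 [(np.int64(519), np.int64(-176), np.int64(80)), (np.int64(509), np.int64(-171), np.int64(85))] [39 45 46]
213 [(np.int64(519), np.int64(-175), np.int64(77)), (np.int64(510), np.int64(-175), np.int64(78))] [48 50 52]
214 [(np.int64(519), np.int64(-174), np.int64(74)), (np.int64(509), np.int64(-174), np.int64(75))] [46 5
[... 547 characters left out ...]
0 21 16]
220 [(np.int64(521), np.int64(-195), np.int64(32)), (np.int64(512), np.int64(-196), np.int64(32))] [0 0 0]
221 [(np.int64(520), np.int64(-189), np.int64(32)), (np.int64(511), np.int64(-186), np.int64(36))] [ 6 13  7]
222 [(np.int64(519), np.int64(-181), np.int64(35)), (np.int64(510), np.int64(-185), np.int64(32))] [55 70 55]
223 [(np.int64(519), np.int64(-178), np.int64(33)), (np.int64(510), np.int64(-184), np.int64(30))] [162 160 140]
224 [(np.int64(518), np.int64(-174), np.int64(33)), (np.int64(509), np.int64(-177), np.int64(32))] [173 162 145]
225 [(np.int64(518), np.int64(-173), np.int64(29)), (np.int64(508), np.int64(-170), np.int64(34))] [146 138 120]
[ 0.5205 -0.2026  0.0495]
```

Per the depth reading, the fingertips and body both sit about 38 mm higher than the reported pose implies, so the board wasn't touched. I'll open the jaw and measure the offset in the tool frame.

>>> step_arm([
  [1,0,0,0,0],
  [1,0,0,0,0],
  [1,0,0,0,0],
  [1,0,0,0,0],
  [1,0,0,0,0],
  [1,0,0,0,0],
  [1,0,0,0,0],
  [1,0,0,0,0],
])

```text
time_s: 7.55
tcp_pos: [0.5205, -0.2026, 0.0495]
ee_rot: [0.996, 0.09, 0.0, -0.0]
ft_force: [-0.3, -0.2, 0.7]
opening: 0.955
grasp_force: 0.0
```

```bash
cat >> h.py <<'E'
def finger(cam,im,d,lo=-.1,hi=.045):
    o=observe();R=Ro.from_quat(o['ee_rot']).as_matrix();L=(cloud(cam,d)-o['tcp_pos'])@R
    m=(abs(L[...,0])<.12)&(abs(L[...,1])<.1)&(L[...,2]>lo)&(L[...,2]<hi)&(d>0)&(im.astype(int).sum(2)<200)
    n,lab,st,_=cv2.connectedComponentsWithStats(m.astype(np.uint8))
    return L,m,o
E
python3 -c "
from h import *
for c in('side','top'):
    im,d=get_image(c);L,m,o=finger(c,im,d);Q=L[m]*1000
    print(c,len(Q),o['tcp_pos'],o['opening'])
    for a in range(-100,45,6):
        q=Q[(Q[:,2]>=a)&(Q[:,2]<a+6)]
        if len(q)>2: print(a,len(q),np.round(np.percentile(q[:,0],[2,50,98])),np.round(np.percentile(q[:,1],[2,50,98])))
"
```

```text
side 531 [ 0.5205158  -0.20263697  0.04952246] 0.9872857852819957
-100 46 [-29.   5.  38.] [-86. -81.  48.]
-94 14 [-31.  -8.  22.] [-82. -80. -77.]
-76 9 [-6.  5. 16.] [-60. -58. -56.]
-70 12 [-13.   3.  19.] [-59. -56. -55.]
-64 18 [-12.   2.  17.] [-58. -56. -53.]
-58 16 [-12.   0.  16.] [-59. -55. -52.]
-52 14 [-9.  6. 17.] [-58. -56. -53.]
-46 17 [-12.  -1.  19.] [-57. -55. -53.]
-40 18 [-13.   3.  19.] [-58. -55. -51.]
-34 13 [-14.   5.  18.] [-57. -54. -52.]
-28 15 [-11.   1.  17.] [-56. -52. -51.]
-22 19 [-14.  -2.  16.] [-56. -53. -49.]
-16 4 [-2.  6. 16.] [-52. -50. -50.]
14 29 [-58.   6.  27.] [-19.  -5.  20.]
20 10 [-108. -104.   -8.] [-13.  -3.   2.]
26 5 [-107. -102. -101.] [-7. -7. -1.]
32 56 [-85. -57.  41.] [-42. -29.  32.]
38 201 [-89. -33. 110.] [-96. -30.  94.]
44 14 [-69. -35.  93.] [-84.  77.  96.]
top 45 [ 0.52050831 -0.20260929  0.04952573] 0.9938851521337677
38 30 [-101.  -20.  112.] [-99.  40.  83.]
44 10 [-114.  -92.   82.] [-69.  71.  79.]
```

>>> step_arm([
  [1,0,-0.004,0.03,0],
  [1,0,-0.004,0.06,0],
  [1,0,-0.004,0.09,0],
  [1,0,-0.004,0.12,0],
  [1,0,-0.004,0.12,0],
  [1,0,-0.004,0.12,0],
])

```text
time_s: 8.15
tcp_pos: [0.52, -0.2017, 0.0248]
ee_rot: [0.996, 0.09, -0.001, -0.0]
ft_force: [-0.4, -0.6, 0.5]
opening: 0.998
grasp_force: 0.0
```

```bash
python3 -c "
from h import *
for c in('side',):
    im,d=get_image(c);L,m,o=finger(c,im,d);Q=L[m]*1000
    print(c,len(Q),o['tcp_pos'],o['ft_force'])
    for a in range(-100,20,4):
        q=Q[(Q[:,2]>=a)&(Q[:,2]<a+4)]
        if len(q)>2: print(a,len(q),np.round(np.percentile(q[:,0],[2,50,98])),np.round(np.percentile(q[:,1],[2,50,98])))
    save('g4.png',im,6,(290,180,390,260))
"
```

```text
side 557 [ 0.52035722 -0.20182911  0.02527039] [ 0.0215923  -0.06813171 -0.38877033]
-100 28 [-27.   9.  35.] [-84. -81. -18.]
-96 26 [-32.  -1.  30.] [-85. -81. -77.]
-92 9 [-14.   0.  35.] [-81. -80. -78.]
-76 3 [-0. 11. 17.] [-63. -63. -62.]
-72 7 [-13.  -4.  13.] [-60. -60. -58.]
-68 14 [-12.   4.  20.] [-60. -59. -55.]
-64 8 [-13.   3.  17.] [-60. -58. -57.]
-60 12 [-13.   0.  19.] [-60. -57. -55.]
-56 11 [-13.   5.  16.] [-61. -58. -56.]
-52 10 [-7. -1. 15.] [-59. -58. -52.]
-48 12 [-13.   2.  13.] [-61. -57. -56.]
-44 11 [-13.   2.  17.] [-59. -57. -54.]
-40 9 [-10.   2.  16.] [-59. -57. -54.]
-36 12 [-7.  5. 19.] [-59. -57. -53.]
-32 6 [-10.   5.  17.] [-59. -57. -56.]
-28 9 [-11.   5.  13.] [-60. -55. -53.]
-24 12 [-14.   3.  17.] [-58. -55. -52.]
-20 7 [-10.  -2.   7.] [-58. -55. -53.]
-16 7 [-8.  1. 19.] [-55. -53. -52.]
-12 12 [-21.   9.  25.] [-51. -14.  12.]
-8 15 [-106.  -21.   25.] [-11.  -3.  19.]
-4 7 [-104. -101.   12.] [-5. -1. 20.]
0 3 [-108. -107. -101.] [-9. -8. -2.]
8 9 [-101.  -53.   32.] [-38. -30.   1.]
12 144 [-89. -54.  57.] [-47. -30.  35.]
16 100 [-87. -32. 110.] [-98. -33.  95.]
```

View pics/g4.png

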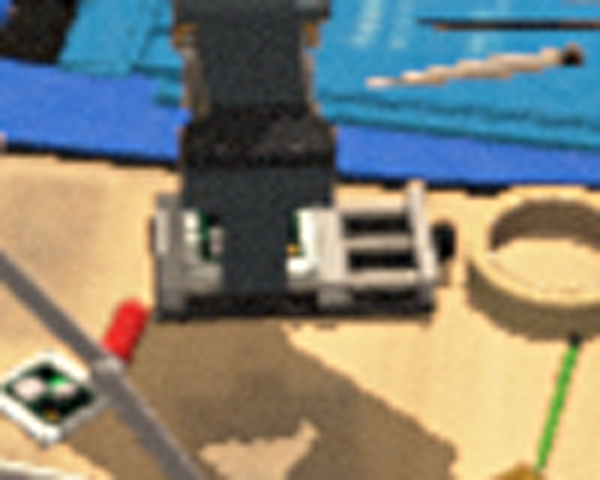

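The tip is now at crop (250,290), about z 0.038, in line with the carrier's side. The offset holds, so I'll go 12 mm lower and close.

>>> step_arm([
  [1,0,0,0.02,0],
  [1,0,0,0.04,0],
  [1,0,0,0.055,0],
  [1,0,0,0.055,0],
  [1,0,0,0.055,0],
])

```text
time_s: 8.62
tcp_pos: [0.5202, -0.2018, 0.0143]
ee_rot: [0.996, 0.09, -0.0, -0.0]
ft_force: [-0.4, -0.3, -0.4]
opening: 1.003
grasp_force: 0.0
```

```bash
python3 -c "
from h import *
im,d=get_image('side');L,m,o=finger('side',im,d)
print(o['tcp_pos'],o['ft_force'])
c=CI['side'];R=Ro.from_quat(o['ee_rot']).as_matrix()
for v in range(222,238):
    print(v,im[v,326:342:3].sum(1)//3,np.round(L[v,332]*1000))
# predicted row for tips
for z in(-.010,-.012,-.014,-.016):
    X=R@np.array([.002,-.052,z])+o['tcp_pos'];q=c['mtx']@(c['R']@X+c['t']);print(z,X[2],q[:2]/q[2])
"
```

```text
[ 0.52041279 -0.20183547  0.0144755 ] [-0.35056396  0.24441308  0.10983668]
222 [ 74  56  48  49  74 228] [  1. -54. -49.]
223 [ 63  46  53  48 182 235] [  2. -56. -46.]
224 [102  45  46  50 169 216] [  2. -56. -42.]
225 [126  47  50  48 118 139] [  2. -56. -39.]
226 [102  47  50  44 106 117] [  1. -56. -34.]
227 [ 89  52  53  48  99 110] [  1. -56. -30.]
228 [64 46 48 48 60 66] [  1. -56. -26.]
229 [45 51 53 45 35 20] [  1. -56. -22.]
230 [31 43 51 40 32 17] [  1. -56. -18.]
231 [31 35 27 36 45 33] [  0. -35.   5.]
232 [29 23 35 32 37 28] [  0. -38.   6.]
233 [ 78  84  86 109 101 116] [  0. -37.  11.]
234 [114 116 109 120 125 201] [  0. -39.  14.]
235 [122 124 121 121 166 215] [  1. -44.  14.]
236 [123 117 116 116 143 213] [  1. -45.  17.]
237 [121 119 116 116 121 195] [  1. -55.  12.]
-0.01 0.024481120487878802 [331.71372706 231.10995669]
-0.012 0.02648112047592005 [331.71810798 230.62792358]
-0.014 0.0284811204639613 [331.72249697 230.14500319]
-0.016 0.030481120452002547 [331.72689404 229.66119306]
```

>>> step_arm([
  [1,0,0,0.01,0],
  [1,0,0,0.01,0],
  [1,0,0,0.01,0],
  [0.2,0,0,0.01,0],
  [0.2,0,0,0.01,0],
  [0.2,0,0,0.01,0],
  [0.2,0,0,0.01,0],
  [0.2,0,0,0.01,0],
  [0.2,0,0,0.01,0],
  [0.2,0,0,0.01,0],
], newtons=20)

```text
time_s: 9.5
tcp_pos: [0.5206, -0.2021, 0.0127]
ee_rot: [0.996, 0.09, 0.0, 0.0]
ft_force: [0.7, -1.5, 0.9]
opening: 0.7
grasp_force: 20.1
```

Gripped at opening 0.70, which is 64 mm. Lifting.

>>> step_arm([
  [0.2,0,0,-0.02,0],
  [0.2,0,0,-0.06,0],
  [0.2,0,0,-0.12,0],
  [0.2,0,0,-0.2,0],
  [0.2,0,0,-0.28,0],
  [0.2,0,0,-0.35,0],
  [0.2,0,0,-0.4,0],
  [0.2,0,0,-0.4,0],
])

```text
time_s: 10.17
tcp_pos: [0.5218, -0.2023, 0.0951]
ee_rot: [0.996, 0.09, 0.002, 0.001]
ft_force: [-0.1, -0.1, -1.1]
opening: 0.691
grasp_force: 20.0
```

```bash
python3 -c "
from h import *
go((.475,-.075,.09,-8),(.475,-.075,.0,-8))"
```

```text
t 10.17 p [ 0.5218 -0.2023  0.0951] yawY -79.66 open 0.691 q [-0.39  0.38  1.76  0.    0.99  1.  ] ft [-0.1 -0.1 -1.1]
  row [-0.1158 -0.6683  0.0233] spin -1.5924
  row [-0.1177 -0.6693  0.4733] spin -1.5924
```

>>> step_arm([
  [0.2,-0.01,-0.05,0,-0.1],
  [0.2,-0.03,-0.15,0,-0.25],
  [0.2,-0.05,-0.28,0,-0.4],
  [0.2,-0.07,-0.4,0,-0.55],
  [0.2,-0.09,-0.51,0,-0.7],
  [0.2,-0.11,-0.6,0,-0.82],
  [0.2,-0.116,-0.66,0,-0.92],
  [0.2,-0.116,-0.668,0,-0.98],
  [0.2,-0.116,-0.668,0,-1],
  [0.2,-0.116,-0.668,0,-1],
])

```text
time_s: 11.0
tcp_pos: [0.4733, -0.0744, 0.0922]
ee_rot: [0.886, 0.464, -0.0, -0.0]
ft_force: [0.4, 0.3, -1.4]
opening: 0.699
grasp_force: 20.0
```

>>> step_arm([
  [0.2,0,0,0.02,-0.1],
  [0.2,0,0,0.06,-0.24],
  [0.2,0,0,0.12,-0.38],
  [0.2,0,0,0.18,-0.5],
  [0.2,0,0,0.24,-0.57],
  [0.2,0,0,0.3,-0.592],
  [0.2,0,0,0.36,-0.592],
  [0.2,0,0,0.4,-0.592],
  [0.2,0,0,0.4,-0.592],
  [0.2,0,0,0.4,-0.592],
])

```text
time_s: 11.83
tcp_pos: [0.4735, -0.0749, 0.0122]
ee_rot: [0.755, 0.656, -0.0, -0.0]
ft_force: [-0.0, 0.2, -0.3]
opening: 0.701
grasp_force: 20.0
```

```bash
python3 -c "
from h import *
go((.475,-.075,-.0085,-8))"
```

```text
t 11.83 p [ 0.4735 -0.0749  0.0122] yawY -8.07 open 0.701 q [-0.18  0.39  2.03  0.    0.72 -0.04] ft [-0.   0.2 -0.3]
  row [0.0003 0.0078 0.1036] spin -0.0016
```

>>> step_arm([
  [0.2,0,0,0.03,0],
  [0.2,0,0,0.06,0],
  [0.2,0,0,0.085,0],
  [0.2,0,0,0.095,0],
  [0.2,0,0,0.1,0],
  [0.2,0,0,0.1,0],
])

```text
time_s: 12.33
tcp_pos: [0.4734, -0.0745, -0.0077]
ee_rot: [0.755, 0.656, -0.0, -0.0]
ft_force: [0.2, -0.6, -1.4]
opening: 0.699
grasp_force: 20.0
```

>>> step_arm([
  [0.2,0,0,0.003,0],
  [0.2,0,0,0.006,0],
  [0.2,0,0,0.009,0],
  [0.2,0,0,0.009,0],
])

```text
time_s: 12.67
tcp_pos: [0.4736, -0.0746, -0.0092]
ee_rot: [0.755, 0.656, 0.0, 0.0]
ft_force: [-1.0, 0.4, -0.7]
opening: 0.698
grasp_force: 20.0
```

>>> step_arm([
  [0.2,0,0,0.003,0],
  [0.2,0,0,0.006,0],
  [0.2,0,0,0.006,0],
])

```text
time_s: 12.92
tcp_pos: [0.4737, -0.0746, -0.0101]
ee_rot: [0.755, 0.656, 0.0, 0.0]
ft_force: [-0.6, 0.1, 3.0]
opening: 0.697
grasp_force: 20.0
```

>>> step_arm([
  [0.2,0,0,0.003,0],
  [0.2,0,0,0.005,0],
  [0.2,0,0,0.005,0],
])

```text
time_s: 13.17
tcp_pos: [0.4737, -0.0746, -0.0104]
ee_rot: [0.755, 0.656, 0.0, 0.0]
ft_force: [-3.4, 0.4, 10.1]
opening: 0.702
grasp_force: 20.0
```

>>> step_arm([
  [1,0,0,-0.005,0],
  [1,0,0,-0.005,0],
  [1,0,0,-0.005,0],
  [1,0,0,-0.005,0],
  [1,0,0,-0.05,0],
  [1,0,0,-0.15,0],
  [1,0,0,-0.3,-0.15],
  [1,0,0,-0.45,-0.3],
  [1,0,0,-0.5,-0.45],
  [1,0,0,-0.5,-0.6],
])

```text
time_s: 14.0
tcp_pos: [0.4759, -0.075, 0.0922]
ee_rot: [0.578, 0.816, 0.002, 0.003]
ft_force: [-0.5, 0.0, -0.1]
opening: 1.0
grasp_force: 0.0
```

>>> step_arm([
  [1,0,0,0,-1],
  [1,0,0,0,-1],
  [1,0,0,0,-1],
  [1,0,0,0,-1],
  [1,0,0,0,-1],
  [1,0,0,0,-1],
  [1,0,0,0,-1],
  [1,0,0,0,-1],
])

```text
time_s: 14.67
tcp_pos: [0.4736, -0.0746, 0.089]
ee_rot: [0.225, 0.974, 0.0, 0.0]
ft_force: [0.2, 0.1, -1.9]
opening: 0.999
grasp_force: 0.0
```

```bash
python3 -c "
from h import *
for c in('side','top'):
    im,d=get_image(c);np.save(c+'C.npy',im);P=cloud(c,d);fit(c,'board_carrier',.007,P,(-.01,.02),4);fit(c,'logic_board',.009,P,(-.01,.02),4)
    if c=='side':save('c1.png',im,6,(280,200,380,290))
go((.4737,-.0746,-.0105,82))"
```

```text
side board_carrier 0.85 393 [ 0.4752 -0.0691  0.0082] [475.  -72.1  76.8  67.2  81.9] [329. 247. 354. 266.]
side board_carrier 0.46 168 [ 0.6104 -0.0901  0.0066] [610.5 -90.3  44.4  53.1  45.5] [287. 242. 307. 252.]
side logic_board 0.6 113 [ 0.6113 -0.0917  0.0071] [611.1 -90.   36.1  44.7  55.2] [290. 237. 305. 252.]
side logic_board 0.53 172 [ 0.4771 -0.0741  0.0091] [476.6 -74.6  54.9  41.4  82.6] [330. 246. 352. 262.]
top board_carrier 0.57 71 [ 0.4517 -0.0602  0.0075] [450.8 -63.8  54.7  15.5  70.9] [314. 230. 329. 238.]
top board_carrier 0.54 111 [ 0.6174 -0.095   0.0067] [619.5 -95.1  46.5  30.6  89.2] [324. 179. 339. 185.]
top board_carrier 0.52 770 [ 0.5022 -0.2083  0.01  ] [ 497.5 -208.9  158.7   88.6   11.2] [349. 195. 386. 245.]
top logic_board 0.48 60 [ 0.6141 -0.0934  0.0067] [611.5 -92.6  23.8  30.7  44.9] [325. 183. 337. 188.]
t 14.97 p [ 0.4736 -0.0746  0.0886] yawY 63.95 open 0.998 q [-0.18  0.28  1.94  0.    0.92 -1.3 ] ft [ 1.6  0.2 -0.2]
  row [-5.000e-04  1.000e-04  4.957e-01] spin -0.4010
```

View pics/c1.png

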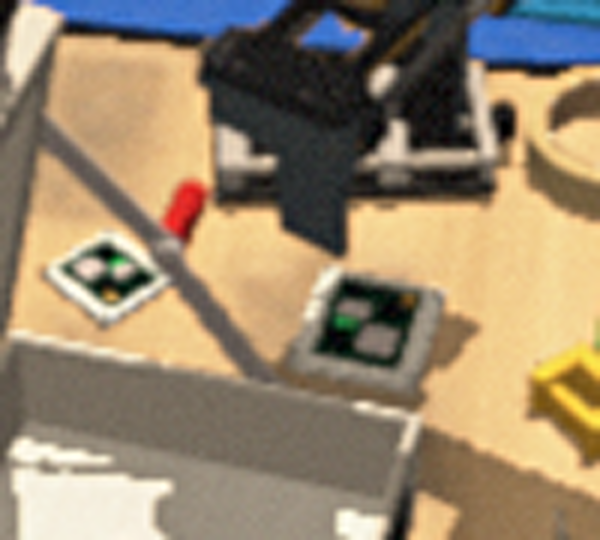

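The carrier lies flat in the strip at crop (370,330), well clear of the look-alike at (105,280). I'll fit its silhouette to get the camera-to-robot bias.

```bash
cat > cf.py <<'E'
from nest import *
im,d=get_image('side');r=[t for t in trace('side','board_carrier') if t['rect'][0]>315][0];m=r['region'].copy()
for t in trace('side','logic_board'):
    if t['rect'][0]>315 and t['rect'][2]<360: m|=t['region']
b=(320,238,362,275);D=m[b[1]:b[3],b[0]:b[2]].astype(float)
def msk(p):
    x,y,a=p;l,t,rr,bb=b;M=np.zeros(((bb-t)*U,(rr-l)*U),np.uint8);c,s=np.cos(a),np.sin(a)
    q=np.array([[i,j,k] for i in(-.032,.032) for j in(-.035,.035) for k in(0,.007)])
    X=np.c_[x+c*q[:,0]-s*q[:,1],y+s*q[:,0]+c*q[:,1],q[:,2]]
    uv=((proj('side',X)-[l-.5,t-.5])*U-.5).astype(np.float32)
    cv2.fillConvexPoly(M,np.round(cv2.convexHull(uv)*16).astype(np.int32),255,shift=4)
    return cv2.resize(M,(rr-l,bb-t),interpolation=cv2.INTER_AREA)/255.
x0=np.array([.4745,-.0735,np.radians(-8)])
R=minimize(lambda p:((msk(p)-D)**2).sum(),x0,method='Nelder-Mead',options=dict(initial_simplex=x0+np.vstack([np.zeros(3),np.diag([.006,.006,.04])])))
print(r['rect'],D.sum(),R.x[:2],np.degrees(R.x[2]),R.fun)
E
python3 cf.py
```

```text
[329.9, 245.4, 353.2, 264.5] 391.0 [ 0.47682931 -0.0733127 ] -6.3626036733897555 19.972995001922335
```

>>> step_arm([
  [1,0,0,0.1,-0.1],
  [1,0,0,0.2,-0.25],
  [1,0,0,0.3,-0.401],
  [1,0,0,0.4,-0.401],
  [1,0,0,0.45,-0.401],
  [1,0,0,0.47,-0.401],
  [1,0,0,0.47,-0.401],
  [1,0,0,0.47,-0.401],
])

```text
time_s: 15.78
tcp_pos: [0.474, -0.0747, -0.0051]
ee_rot: [0.07, 0.998, 0.0, 0.0]
ft_force: [-0.1, 0.7, 0.2]
opening: 0.998
grasp_force: 0.0
```

```bash
python3 -c "
from h import *
go((.4737,-.0746,-.009,82))"
```

```text
t 15.78 p [ 0.474  -0.0747 -0.0051] yawY 82.03 open 0.998 q [-0.18  0.41  2.05  0.    0.68 -1.61] ft [-0.1  0.7  0.2]
  row [0.0016 0.0001 0.0194] spin 0.0006
```

>>> step_arm([
  [1,0,0,0.018,0],
  [1,0,0,0.018,0],
  [0.2,0,0,0.018,0],
  [0.2,0,0,0.018,0],
  [0.2,0,0,0.018,0],
  [0.2,0,0,0.018,0],
  [0.2,0,0,0.018,0],
  [0.2,0,0,0.018,0],
  [0.2,0,0,0.018,0],
], newtons=20)

```text
time_s: 16.53
tcp_pos: [0.4737, -0.0746, -0.0088]
ee_rot: [0.069, 0.998, 0.0, 0.0]
ft_force: [-0.5, -0.7, 4.4]
opening: 0.764
grasp_force: 20.0
```

>>> step_arm([
  [0.2,0,0,-0.02,0],
  [0.2,0,0,-0.08,0],
  [0.2,0,0,-0.16,0],
  [0.2,0,0,-0.26,0],
  [0.2,0,0,-0.36,0],
  [0.2,0,0,-0.46,0],
  [0.2,0,0,-0.54,0],
  [0.2,0,0,-0.6,0],
  [0.2,0,0,-0.6,0],
])

```text
time_s: 17.28
tcp_pos: [0.4751, -0.0748, 0.1132]
ee_rot: [0.07, 0.998, -0.0, 0.002]
ft_force: [0.6, -0.2, -0.9]
opening: 0.759
grasp_force: 20.0
```

```bash
python3 -c "
from h import *
go((.45,0,.11,82),(.5275,.1358,.11,82))"
```

```text
t 17.28 p [ 0.4751 -0.0748  0.1132] yawY 82.03 open 0.759 q [-0.18  0.25  1.91  0.    0.97 -1.61] ft [ 0.6 -0.2 -0.9]
  row [0.1762 0.3532 0.0153] spin 0.0006
  row [-0.1133  1.0794  0.0167] spin 0.0006
```

>>> step_arm([
  [0.2,0.02,0.04,0,0],
  [0.2,0.06,0.12,0,0],
  [0.2,0.1,0.22,0,0],
  [0.2,0.13,0.34,0,0],
  [0.2,0.12,0.46,0,0],
  [0.2,0.1,0.58,0,0],
  [0.2,0.05,0.7,0,0],
  [0.2,0,0.82,0,0],
  [0.2,-0.05,0.92,0,0],
  [0.2,-0.08,0.98,0,0],
])

```text
time_s: 18.12
tcp_pos: [0.5165, 0.1195, 0.1094]
ee_rot: [0.069, 0.998, 0.0, -0.001]
ft_force: [0.4, -0.6, 0.2]
opening: 0.762
grasp_force: 20.0
```

>>> step_arm([
  [0.2,-0.02,0.06,0,0],
  [0.2,-0.03,0.09,0,0],
  [0.2,-0.03,0.095,0,0],
  [0.2,-0.03,0.095,0,0],
])

```text
time_s: 18.45
tcp_pos: [0.5244, 0.1349, 0.1106]
ee_rot: [0.069, 0.998, -0.0, -0.001]
ft_force: [0.5, -0.4, -0.6]
opening: 0.762
grasp_force: 20.0
```

```bash
python3 -c "
from h import *
go((.5275,.1358,.06,82))"
```

```text
t 18.45 p [0.5244 0.1349 0.1106] yawY 82.03 open 0.762 q [ 0.23  0.34  1.78 -0.    1.02 -1.2 ] ft [ 0.5 -0.4 -0.6]
  row [-0.0149  0.0065  0.2527] spin 0.0007
```

>>> step_arm([
  [0.2,-0.015,0.006,0.04,0],
  [0.2,-0.015,0.006,0.1,0],
  [0.2,-0.015,0.006,0.17,0],
  [0.2,-0.015,0.006,0.24,0],
  [0.2,-0.015,0.006,0.3,0],
  [0.2,-0.015,0.006,0.33,0],
  [0.2,-0.015,0.006,0.33,0],
  [0.2,-0.015,0.006,0.33,0],
])

```text
time_s: 19.12
tcp_pos: [0.5282, 0.1356, 0.0449]
ee_rot: [0.07, 0.998, -0.0, -0.0]
ft_force: [0.6, -0.2, -1.2]
opening: 0.764
grasp_force: 20.0
```

```bash
python3 -c "
from h import *
go((.5275,.1358,.028,82))
im,d=get_image('side'); a=im[265:325,275:345]; save('n1.png',np.ascontiguousarray(a),9)"
```

```text
t 19.12 p [0.5282 0.1356 0.0449] yawY 81.99 open 0.764 q [ 0.23  0.42  1.85  0.    0.87 -1.2 ] ft [ 0.6 -0.2 -1.2]
  row [0.0038 0.0005 0.0844] spin -0.0003
```

View pics/n1.png

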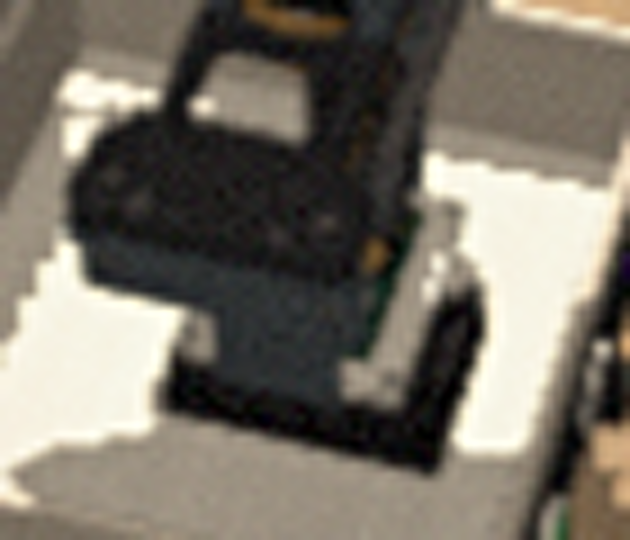

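```bash
python3 -c "
from nest import *
c,s=np.cos(np.radians(-8)),np.sin(np.radians(-8))
for b in((0,0),(.0025,.001)):
    q=np.array([[i,j,k] for j in(.035,) for i in(-.032,.032) for k in(.0537,.0607)])
    X=np.c_[.5282+b[0]+c*q[:,0]-s*q[:,1],.1356+b[1]+s*q[:,0]+c*q[:,1],q[:,2]]
    print(b,np.round((proj('side',X)-[275-.5,265-.5])*9).tolist())
im,d=get_image('side')
g=im.astype(int).sum(2)//3
print('cols 290..324');
for v in range(298,312): print(v,g[v,290:325].tolist())
"
```

```text
(0, 0) [[404.0, 408.0], [404.0, 392.0], [183.0, 355.0], [182.0, 339.0]]
(0.0025, 0.001) [[394.0, 410.0], [394.0, 393.0], [173.0, 357.0], [172.0, 341.0]]
cols 290..324
298 [210, 193, 152, 112, 87, 57, 50, 44, 53, 43, 44, 56, 52, 42, 49, 54, 46, 41, 48, 48, 54, 51, 46, 38, 50, 53, 37, 33, 113, 146, 146, 148, 142, 93, 46]
299 [246, 246, 244, 237, 216, 167, 104, 70, 51, 42, 48, 51, 48, 55, 40, 48, 51, 50, 49, 45, 52, 54, 47, 51, 42, 41, 25, 52, 123, 149, 147, 144, 103, 45, 14]
300 [242, 245, 246, 250, 241, 186, 138, 108, 70, 40, 49, 50, 43, 51, 45, 53, 47, 45, 48, 53, 48, 53, 46, 50, 50, 35, 26, 82, 132, 149, 146, 134, 81, 25, 2]
301 [241, 241, 243, 248, 222, 129, 107, 113, 81, 44, 46, 47, 44, 50, 53, 48, 46, 49, 46, 47, 48, 43, 47, 51, 44, 33, 55, 116, 146, 149, 148, 112, 54, 13, 21]
302 [241, 243, 245, 234, 183, 130, 124, 125, 89, 45, 42, 45, 46, 48, 47, 48, 46, 51, 52, 48, 40, 46, 45, 51, 44, 37, 83, 132, 150, 145, 141, 95, 34, 19, 37]
303 [242, 242, 246, 211, 131, 115, 127, 134, 97, 50, 41, 50, 44, 45, 47, 42, 43, 47, 44, 46, 43, 45, 39, 35, 26, 30, 110, 149, 147, 150, 130, 74, 27, 2
[... 507 characters left out ...]
, 7, 14, 40, 31, 41, 37, 49, 46, 44, 53, 50, 46, 48, 45, 41, 69, 119, 145, 146, 150, 117, 104, 85, 37, 10, 22, 26, 19]
308 [245, 215, 121, 46, 7, 21, 10, 17, 24, 9, 20, 24, 15, 35, 33, 34, 39, 48, 48, 51, 46, 42, 65, 103, 117, 127, 135, 130, 117, 78, 26, 15, 23, 21, 6]
309 [245, 210, 120, 50, 3, 12, 0, 18, 14, 9, 28, 21, 4, 23, 18, 14, 17, 24, 32, 34, 35, 46, 45, 54, 61, 73, 94, 106, 104, 69, 24, 16, 13, 16, 7]
310 [224, 159, 121, 78, 32, 28, 18, 24, 14, 3, 0, 17, 13, 19, 6, 10, 15, 18, 19, 23, 24, 28, 23, 12, 10, 21, 50, 52, 57, 29, 25, 16, 20, 11, 4]
311 [209, 153, 141, 130, 111, 99, 75, 55, 40, 29, 16, 17, 4, 14, 7, 6, 0, 13, 12, 1, 20, 15, 18, 22, 7, 22, 13, 14, 17, 11, 12, 8, 24, 5, 21]
```

The carrier's near corners are at about (294,303) and (319,309). That puts it centred over the nest to within about 1 mm, so I'll lower it slowly and watch the force.

>>> step_arm([
  [0.2,0,0,0.02,0],
  [0.2,0,0,0.04,0],
  [0.2,0,0,0.06,0],
  [0.2,0,0,0.075,0],
  [0.2,0,0,0.085,0],
  [0.2,0,0,0.092,0],
  [0.2,0,0,0.098,0],
  [0.2,0,0,0.098,0],
])

```text
time_s: 19.88
tcp_pos: [0.5282, 0.136, 0.0251]
ee_rot: [0.07, 0.998, -0.0, -0.0]
ft_force: [-0.5, 0.1, -1.3]
opening: 0.763
grasp_force: 20.0
```

>>> step_arm([
  [0.2,0,0,0.006,0],
  [0.2,0,0,0.012,0],
  [0.2,0,0,0.018,0],
  [0.2,0,0,0.023,0],
  [0.2,0,0,0.025,0],
  [0.2,0,0,0.025,0],
])

```text
time_s: 20.38
tcp_pos: [0.5282, 0.136, 0.0202]
ee_rot: [0.07, 0.998, 0.0, -0.0]
ft_force: [-0.9, 0.6, -0.8]
opening: 0.762
grasp_force: 20.0
```

>>> step_arm([
  [0.2,0,0,0.003,0],
  [0.2,0,0,0.006,0],
  [0.2,0,0,0.006,0],
])

```text
time_s: 20.63
tcp_pos: [0.5284, 0.1361, 0.0192]
ee_rot: [0.07, 0.998, 0.0, 0.0]
ft_force: [-0.5, 0.4, -0.9]
opening: 0.765
grasp_force: 20.0
```

>>> step_arm([
  [0.2,0,0,0.003,0],
  [0.2,0,0,0.005,0],
  [0.2,0,0,0.005,0],
])

```text
time_s: 20.88
tcp_pos: [0.5284, 0.1361, 0.0192]
ee_rot: [0.069, 0.998, 0.0, 0.0]
ft_force: [-2.9, -0.3, 6.0]
opening: 0.762
grasp_force: 20.0
```

Seated: contact came at underside z 0.028. Releasing and lifting.

>>> step_arm([
  [0.9,0,0,-0.004,0],
  [0.9,0,0,-0.004,0],
  [0.9,0,0,-0.004,0],
  [0.9,0,0,-0.004,0],
  [0.9,0,0,-0.03,0],
  [0.9,0,0,-0.12,0],
  [0.9,0,0,-0.3,0],
  [0.9,0,0,-0.5,0],
  [0.9,0,0,-0.7,0],
  [0.9,0,0,-0.7,0],
])

```text
time_s: 21.72
tcp_pos: [0.5332, 0.1372, 0.1666]
ee_rot: [0.07, 0.998, 0.002, 0.008]
ft_force: [1.5, 0.8, 0.9]
opening: 0.95
grasp_force: 0.0
```

```bash
python3 -c "
from h import *
for cam in('top','side'):
    im,d=get_image(cam);P=cloud(cam,d).reshape(-1,3);I=im.reshape(-1,3).astype(int)
    m=(I[:,0]>130)&(I[:,1]<70)&(I[:,2]<70)&(P[:,2]>.09)&(P[:,2]<.17)&(abs(P[:,1])<.08)
    print(cam,'knob',m.sum(),P[m].mean(0),P[m].min(0),P[m].max(0))
    Q=cloud(cam,d);fit(cam,'board_carrier',.035,Q,(.02,.05),3);fit(cam,'logic_board',.037,Q,(.02,.05),3)
im,_=get_image('side');save('n2.png',im,9,(275,265,345,325))
go((.519,-.0036,.16,82),(.519,-.0036,.1115,82))"
```

```text
top knob 52 [ 0.55208036 -0.00422662  0.13629822] [ 0.54465371 -0.02191208  0.12765647] [0.56077188 0.01139865 0.14160113]
top board_carrier 0.75 few 0
top board_carrier 0.62 89 [0.509  0.1234 0.0362] [510.7 122.8  32.9  29.4  89.3] [256. 212. 269. 219.]
top board_carrier 0.31 few 0
top logic_board 0.56 few 0<string>:6: RuntimeWarning: Mean of empty slice.
  ret = um.true_divide(
Traceback (most recent call last):
ValueError: zero-size array to reduction operation minimum which has no identity
```

```bash
python3 -c "
from h import *
go((.519,-.0036,.16,82),(.519,-.0036,.1115,82))"
```

```text
t 21.92 p [0.5273 0.1358 0.1572] yawY 82.03 open 0.950 q [ 0.23  0.31  1.7   0.    1.13 -1.2 ] ft [-0.8 -0.  -0.1]
  row [-0.0554 -0.6963 -0.0136] spin 0.0006
  row [-0.0558 -0.6961  0.2289] spin 0.0006
```

>>> step_arm([
  [-1,0,-0.05,-0.01,0],
  [-1,-0.02,-0.15,-0.01,0],
  [-1,-0.04,-0.3,-0.01,0],
  [-1,-0.055,-0.45,-0.01,0],
  [-1,-0.055,-0.58,-0.01,0],
  [-1,-0.055,-0.67,-0.01,0],
  [-1,-0.055,-0.696,-0.01,0],
  [-1,-0.055,-0.696,-0.01,0],
])

```text
time_s: 22.58
tcp_pos: [0.519, -0.0047, 0.1591]
ee_rot: [0.071, 0.997, -0.0, -0.001]
ft_force: [-0.7, 0.4, 0.5]
opening: 0.395
grasp_force: 0.0
```

```bash
cat > chk.py <<'E'
from h import *
for cam in('side','top'):
    im,d=get_image(cam);P=cloud(cam,d).reshape(-1,3);I=im.reshape(-1,3).astype(int)
    m=(I[:,0]>130)&(I[:,1]<70)&(I[:,2]<70)&(P[:,2]>.07)&(P[:,2]<.17)&(abs(P[:,1])<.08)
    if m.any(): print(cam,'knob',m.sum(),P[m].mean(0),P[m].min(0),P[m].max(0))
    m=(P[:,2]>.27)&(P[:,2]<.34)&(P[:,0]>.5)&(P[:,0]<.68)&(P[:,1]>.03)&(P[:,1]<.2)&(I.sum(1)<150)
    if m.any(): print(cam,'handle',m.sum(),np.median(P[m],0),P[m].min(0),P[m].max(0))
E
python3 chk.py; python3 -c "
from h import *
im,d=get_image('side');save('n2.png',im,6,(265,215,365,315))
Q=cloud('side',d);fit('side','board_carrier',.035,Q,(.02,.05),3);fit('side','logic_board',.037,Q,(.02,.05),3)
go((.519,-.0036,.1115,82))"
```

```text
side knob 8 [ 0.55613989 -0.00094786  0.13749331] [ 0.55358931 -0.01942269  0.13492569] [0.55945152 0.00993239 0.13940302]
side handle 623 [0.54766723 0.08144688 0.29216333] [0.50051699 0.03035292 0.27163132] [0.62906388 0.18808727 0.30827437]
top handle 146 [0.61245424 0.11783996 0.3034805 ] [0.50005007 0.03202695 0.27282816] [0.62478884 0.18284064 0.3110484 ]
side board_carrier 0.68 581 [0.53   0.1417 0.0363] [530.4 138.7  74.   65.4  81.5] [297. 291. 325. 316.]
side board_carrier 0.66 few 0
side board_carrier 0.34 249 [ 0.3583 -0.2206  0.0242] [ 359.9 -210.    96.5   98.     8. ] [369. 213. 399. 235.]
side logic_board 0.67 279 [0.5309 0.1374 0.0374] [531.4 136.7  55.5  42.9  83.9] [298. 292. 322. 312.]
side logic_board 0.17 112 [ 0.361  -0.0341  0.0238] [366.6 -16.9  37.7  49.7  45.3] [369. 257. 388. 276.]
t 22.83 p [ 0.52   -0.0023  0.1599] yawY 82.11 open 0.180 q [-0.03  0.27  1.76  0.    1.12 -1.46] ft [0.  0.3 0.7]
  row [ 0.0038 -0.007   0.2421] spin 0.0024
```

View pics/n2.png

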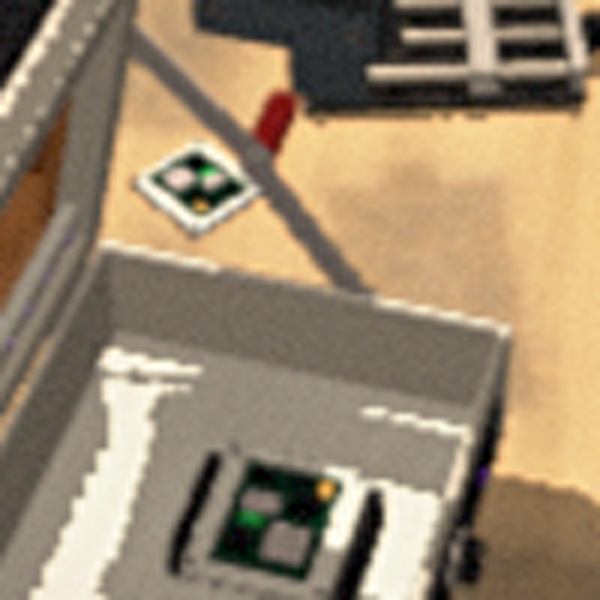

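The carrier lies flat in the nest at crop (275,525), with both black lips free at either side of it. Next the stay: descend on the -x side of the knob with the fingers shut.

>>> step_arm([
  [-1,0.004,-0.006,0.05,0],
  [-1,0.004,-0.006,0.11,0],
  [-1,0.004,-0.006,0.17,0],
  [-1,0.004,-0.006,0.22,0],
  [-1,0.004,-0.006,0.242,0],
  [-1,0.004,-0.006,0.242,0],
  [-1,0.004,-0.006,0.242,0],
])

```text
time_s: 23.42
tcp_pos: [0.519, -0.0042, 0.1116]
ee_rot: [0.069, 0.998, 0.0, -0.0]
ft_force: [0.2, -0.0, 0.6]
opening: 0.005
grasp_force: 0.0
```

```bash
python3 chk.py; python3 -c "
from h import *
go((.519,-.0036,.1115,82))
# arc rows: finger offset start; gap g then arc
import math
a0=math.atan2(75,49.7)
for arc in (0,5,10,15,20,25,28,30):
    a=a0-arc/90; print(arc,'dx %.1f dz %.1f'%(90*(math.cos(a)-math.cos(a0)),90*(math.sin(a)-math.sin(a0))))"
```

```text
side handle 302 [0.61198221 0.10163731 0.30521155] [0.50264125 0.03000198 0.2827016 ] [0.629723   0.18596615 0.33980748]
top handle 124 [0.61340896 0.12872747 0.30477672] [0.60382511 0.06448388 0.29868266] [0.62512532 0.18288231 0.31050303]
t 23.52 p [ 0.5195 -0.0043  0.1123] yawY 82.04 open 0.007 q [-0.03  0.31  1.83  0.    1.   -1.46] ft [-0.5 -0.1  0.3]
  row [0.0028 0.0034 0.0038] spin 0.0008
0 dx 0.0 dz 0.0
5 dx 4.1 dz -2.9
10 dx 8.0 dz -6.0
15 dx 11.8 dz -9.3
20 dx 15.3 dz -12.8
25 dx 18.7 dz -16.5
28 dx 20.6 dz -18.8
30 dx 21.8 dz -20.4
```

>>> step_arm([
  [-1,-0.012,0,0,0],
  [-1,-0.024,0,0,0],
  [-1,-0.03,0,0,0],
  [-1,-0.03,0,0,0],
])

```text
time_s: 23.85
tcp_pos: [0.5255, -0.0053, 0.112]
ee_rot: [0.07, 0.998, 0.0, 0.0]
ft_force: [0.1, 0.7, 0.4]
opening: 0.006
grasp_force: 0.0
```

>>> step_arm([
  [-1,-0.005,0,0,0],
  [-1,-0.01,0,0,0],
  [-1,-0.01,0,0,0],
])

```text
time_s: 24.1
tcp_pos: [0.5269, -0.0055, 0.1117]
ee_rot: [0.07, 0.998, 0.0, -0.0]
ft_force: [-0.1, 0.2, -0.3]
opening: 0.004
grasp_force: 0.0
```

>>> step_arm([
  [-1,-0.005,0,0,0],
  [-1,-0.01,0,0.003,0],
  [-1,-0.015,0,0.006,0],
  [-1,-0.02,0,0.01,0],
  [-1,-0.025,0,0.014,0],
  [-1,-0.025,0,0.014,0],
])

```text
time_s: 24.6
tcp_pos: [0.5318, -0.0062, 0.1087]
ee_rot: [0.07, 0.998, 0.0, -0.0]
ft_force: [-2.6, -0.5, 0.1]
opening: 0.009
grasp_force: 1.1
```

>>> step_arm([
  [-1,-0.005,0,0.004,0],
  [-1,-0.01,0,0.008,0],
  [-1,-0.015,0,0.012,0],
  [-1,-0.02,0,0.016,0],
  [-1,-0.02,0,0.016,0],
])

```text
time_s: 25.02
tcp_pos: [0.5361, -0.0068, 0.1056]
ee_rot: [0.07, 0.998, 0.0, 0.0]
ft_force: [-1.4, 1.0, -0.2]
opening: 0.006
grasp_force: 1.0
```

>>> step_arm([
  [-1,-0.006,0,0.005,0],
  [-1,-0.012,0,0.01,0],
  [-1,-0.018,0,0.016,0],
  [-1,-0.024,0,0.022,0],
  [-1,-0.03,0,0.028,0],
  [-1,-0.036,0,0.034,0],
  [-1,-0.036,0,0.034,0],
])

```text
time_s: 25.6
tcp_pos: [0.543, -0.0078, 0.0986]
ee_rot: [0.07, 0.998, 0.0, -0.0]
ft_force: [-2.1, 1.5, 1.3]
opening: 0.003
grasp_force: 1.4
```

```bash
sed -i 's/P\[:,2\]>.07)&(P\[:,2\]<.17)&(abs/P[:,2]>.03)\&(P[:,2]<.17)\&(abs/; s/I\[:,0\]>130)&(I\[:,1\]<70)&(I\[:,2\]<70/I[:,0]>80)\&(I[:,1]*3<I[:,0])\&(I[:,2]*3<I[:,0]/' chk.py; python3 chk.py
```

```text
side knob 4 [0.56742897 0.00564955 0.12105817] [0.56569703 0.00293477 0.11969816] [0.56872987 0.00759022 0.12278801]
side handle 213 [0.61126705 0.1239298  0.30362942] [0.53650636 0.03001614 0.28130348] [0.62446572 0.18861959 0.33032288]
top handle 121 [0.60998856 0.13070971 0.30421787] [0.59966123 0.07973283 0.29844894] [0.61900448 0.18581008 0.3122963 ]
```

>>> step_arm([
  [-1,-0.006,0,0.006,0],
  [-1,-0.012,0,0.013,0],
  [-1,-0.018,0,0.02,0],
  [-1,-0.024,0,0.027,0],
  [-1,-0.028,0,0.033,0],
  [-1,-0.028,0,0.033,0],
])

```text
time_s: 26.2
tcp_pos: [0.5483, -0.0085, 0.092]
ee_rot: [0.07, 0.998, 0.0, -0.0]
ft_force: [-3.9, 0.6, 2.3]
opening: 0.005
grasp_force: 2.1
```

```bash
python3 chk.py
```

```text
side knob 3 [0.57219911 0.00802763 0.11589152] [0.57137015 0.0069443  0.11352536] [0.57375216 0.00913039 0.11793711]
side handle 203 [0.59982329 0.12740171 0.30115208] [0.54323828 0.03003929 0.28418015] [0.61159067 0.18770514 0.31764902]
top handle 120 [0.59835995 0.13249048 0.30202541] [0.58848669 0.08034725 0.29526471] [0.6081749  0.18620356 0.30733799]
```

The stay is broken: the knob moved about 30 mm along its arc and the hood sank slightly. Retreating and going up to the handle.

>>> step_arm([
  [-1,0.03,0,0,0],
  [-1,0.08,0,0,0],
  [-1,0.16,0,0,0],
  [-1,0.26,0,-0.05,0],
  [-1,0.38,0,-0.2,0],
  [-1,0.48,0,-0.4,0.1],
  [-1,0.5,0,-0.6,0.25],
  [-1,0.5,0,-0.8,0.4],
  [-1,0.5,0,-1,0.55],
  [-1,0.5,0,-1,0.7],
])

```text
time_s: 27.13
tcp_pos: [0.4534, 0.0053, 0.301]
ee_rot: [0.34, 0.94, 0.003, 0.009]
ft_force: [0.4, -0.2, 0.2]
opening: 0.007
grasp_force: 0.0
```

```bash
cat > hd.py <<'E'
from h import *
u=np.array([np.cos(np.radians(-8)),np.sin(np.radians(-8)),0]);v=np.array([-u[1],u[0],0])
pt={}
for cam in('side','top'):
    im,d=get_image(cam);P=cloud(cam,d)
    pts=place_of(cam,'hood_handle');print(cam,[(np.round(t['at']),round(t['conf'],2),np.round(P[int(t['at'][1]),int(t['at'][0])],3)) for t in pts[:2]])
    if pts: pt[cam]=pts[0]['at']
    Q=P.reshape(-1,3);I=im.reshape(-1,3).astype(int);U_=Q@u;V=Q@v
    m=(Q[:,2]>.27)&(Q[:,2]<.34)&(U_>.52)&(U_<.65)&(V>.14)&(V<.26)&(I.sum(1)<150)
    if m.any(): print('bar',m.sum(),'u',np.round(np.percentile(U_[m],[5,50,95]),4),'v',np.round(np.percentile(V[m],[1,50,99]),4),'z',np.round(np.percentile(Q[m,2],[5,50,95]),4))
if len(pt)==2: print(tri(pt['top'],pt['side']))
E
python3 hd.py; python3 -c "
from h import *
go((.59,.12,.33,-8))"
```

```text
side [(array([278., 218.]), 0.55, array([0.6  , 0.131, 0.302]))]
bar 165 u [0.572  0.5754 0.5813] v [0.1526 0.2064 0.2581] z [0.2974 0.3017 0.3038]
top [(array([251., 166.]), 0.64, array([0.602, 0.123, 0.303]))]
bar 126 u [0.5706 0.5738 0.5773] v [0.1471 0.2021 0.2595] z [0.297  0.3019 0.3066]
(array([0.60274986, 0.12261254, 0.29354355]), np.float64(0.0027079835199758685))
t 27.33 p [0.4487 0.0053 0.2914] yawY 50.70 open 0.000 q [-0.01  0.07  1.66 -0.    1.41 -0.9 ] ft [-0.5 -0.8 -0.3]
  row [-0.1833  0.8911 -0.1934] spin 1.3044
```

>>> step_arm([
  [0.1,0,0,-0.1,0.15],
  [0.1,0,0.1,-0.19,0.3],
  [0.1,-0.02,0.25,-0.19,0.45],
  [0.1,-0.05,0.4,-0.19,0.6],
  [0.1,-0.1,0.55,-0.19,0.75],
  [0.1,-0.14,0.68,-0.19,0.9],
  [0.1,-0.16,0.78,-0.19,1],
  [0.1,-0.16,0.8,-0.19,1],
  [0.1,-0.16,0.8,-0.19,1],
])

```text
time_s: 28.08
tcp_pos: [0.5758, 0.109, 0.3276]
ee_rot: [0.671, 0.742, -0.002, -0.001]
ft_force: [0.6, 0.3, 0.6]
opening: 0.552
grasp_force: 0.0
```

```bash
python3 -c "
from h import *
P=np.load('topP.npy').reshape(-1,3);m=(P[:,0]>.62)&(P[:,0]<.78)&(P[:,1]>-.0)&(P[:,1]<.3)
for x in np.arange(.62,.78,.02):
    k=m&(P[:,0]>=x)&(P[:,0]<x+.02); print(round(x,2),np.round(P[k,2].max(),3),end='; ')
go((.5977,.1210,.33,-8),(.5977,.1210,.2705,-8))"
```

```text
0.62 0.31; 0.64 0.27; 0.66 0.009; 0.68 0.089; 0.7 0.136; 0.72 0.209; 0.74 0.207; 0.76 0.209; Traceback (most recent call last):
  File "<string>", line 5, in <module>
    k=m&(P[:,0]>=x)&(P[:,0]<x+.02); print(round(x,2),np.round(P[k,2].max(),3),end='; ')
                                                              ~~~~~~~~~~^^
    return umr_maximum(a, axis, None, out, keepdims, initial, where)
ValueError: zero-size array to reduction operation maximum which has no identity
```

Cabinet is only 0.21 m high, so it's clear.

```bash
python3 -c "
from h import *
go((.5977,.1210,.33,-8),(.5977,.1210,.2705,-8))"
```

```text
t 28.08 p [0.5758 0.109  0.3276] yawY 5.77 open 0.552 q [ 0.17  0.29  1.3  -0.    1.56  0.07] ft [0.6 0.3 0.6]
  row [ 0.0484  0.1149 -0.0126] spin 0.3061
  row [0.0485 0.1163 0.2849] spin 0.3061
```

>>> step_arm([
  [0.1,0.03,0.06,-0.01,0.15],
  [0.1,0.048,0.11,-0.01,0.306],
  [0.1,0.048,0.115,0,0.306],
  [0.1,0.048,0.115,0.06,0.306],
  [0.1,0.048,0.115,0.14,0.306],
  [0.1,0.048,0.115,0.2,0.306],
  [0.1,0.048,0.115,0.2,0.306],
  [0.1,0.048,0.115,0.2,0.306],
])

```text
time_s: 28.75
tcp_pos: [0.5965, 0.1194, 0.2899]
ee_rot: [0.755, 0.655, -0.001, -0.0]
ft_force: [-0.4, 0.4, 0.1]
opening: 0.553
grasp_force: 0.0
```

```bash
python3 -c "
from h import *
go((.5977,.1210,.2705,-8))
for c in('side','top'):
    im,d=get_image(c)
    if c=='side':save('h1.png',im,6,(230,170,330,270))
    L,m,o=finger(c,im,d,-.05,.03);Q=L.reshape(-1,3);I=im.reshape(-1,3).astype(int)
    k=(abs(Q[:,0])<.06)&(abs(Q[:,0])>.018)&(abs(Q[:,1])<.06)&(Q[:,2]>0.005)&(Q[:,2]<.05)&(I.sum(1)<180)
    if k.any(): print(c,k.sum(),'bar y in tool',np.round(np.percentile(Q[k,1],[5,50,95]),4),'z',np.round(np.percentile(Q[k,2],[5,50,95]),4))
"
```

```text
t 28.75 p [0.5965 0.1194 0.2899] yawY -8.10 open 0.553 q [ 0.18  0.34  1.32 -0.    1.48  0.32] ft [-0.4  0.4  0.1]
  row [0.0089 0.005  0.0969] spin -0.0022
side 2 bar y in tool [0.0066 0.009  0.0113] z [0.015  0.0192 0.0235]
```

View pics/h1.png

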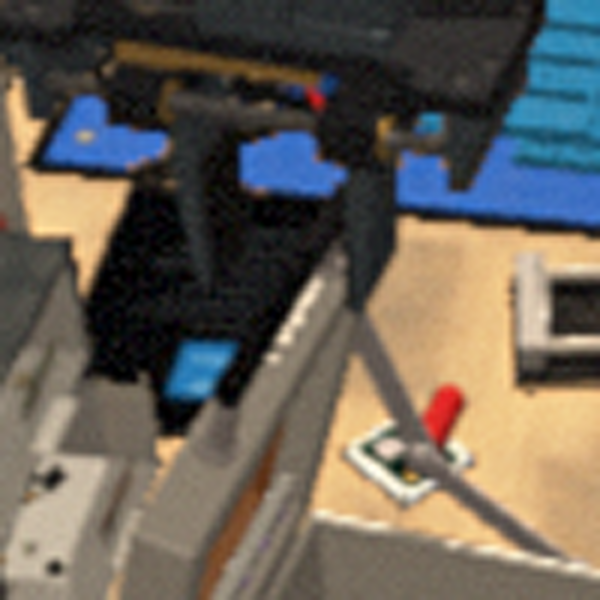

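The fingers straddle the bar line, with tips at crop (205,285) and (365,300). Going down 19 mm and closing gently.

>>> step_arm([
  [0.1,0.005,0.005,0.03,0],
  [0.1,0.005,0.005,0.06,0],
  [0.1,0.005,0.005,0.085,0],
  [0.1,0.005,0.005,0.097,0],
  [0.1,0.005,0.005,0.097,0],
  [0.1,0.005,0.005,0.097,0],
])

```text
time_s: 29.35
tcp_pos: [0.5989, 0.1211, 0.2707]
ee_rot: [0.756, 0.655, -0.0, -0.0]
ft_force: [0.2, -0.2, -0.0]
opening: 0.551
grasp_force: 0.0
```

>>> step_arm([
  [-0.4,0,0,0,0],
  [-0.5,0,0,0,0],
  [-0.6,0,0,0,0],
  [-0.7,0,0,0,0],
  [-0.8,0,0,0,0],
  [-0.9,0,0,0,0],
  [-1,0,0,0,0],
  [-1,0,0,0,0],
], newtons=12)

```text
time_s: 30.02
tcp_pos: [0.5984, 0.1212, 0.271]
ee_rot: [0.756, 0.655, -0.0, -0.0]
ft_force: [-2.2, 0.4, 2.1]
opening: 0.129
grasp_force: 12.0
```

```bash
python3 -c "
from h import *
go((.5977,.1210,.2705,-8))"
```

```text
t 30.02 p [0.5984 0.1212 0.271 ] yawY -8.23 open 0.129 q [0.18 0.35 1.36 0.   1.44 0.32] ft [-2.2  0.4  2.1]
  row [-0.0014 -0.0034  0.0026] spin -0.0051
```

The jaw opening of 11.7 mm means it holds the bar. Next, the arc table.

```bash
cat > arc.py <<'E'
import numpy as np
R=.2314
def call(p0,p1,n=8):
    f=np.linspace(p0,p1,n+1)[1:]
    print('%.3f->%.3f'%(p0,p1),[[-1,0,round(-R*(np.cos(x)-np.cos(p0))/.2,3),round(-R*(np.sin(x)-np.sin(p0))/.2,3),0] for x in f])
P=[1.369,1.229,1.06,.89,.72,.55,.38,.21,.1,.056]
for a,b in zip(P,P[1:]): call(a,b)
E
python3 arc.py
```

```text
1.369->1.229 [[-1, 0, np.float64(-0.02), np.float64(0.004), 0], [-1, 0, np.float64(-0.04), np.float64(0.009), 0], [-1, 0, np.float64(-0.059), np.float64(0.014), 0], [-1, 0, np.float64(-0.079), np.float64(0.019), 0], [-1, 0, np.float64(-0.098), np.float64(0.025), 0], [-1, 0, np.float64(-0.118), np.float64(0.031), 0], [-1, 0, np.float64(-0.137), np.float64(0.037), 0], [-1, 0, np.float64(-0.156), np.float64(0.043), 0]]
1.229->1.060 [[-1, 0, np.float64(-0.023), np.float64(0.008), 0], [-1, 0, np.float64(-0.046), np.float64(0.017), 0], [-1, 0, np.float64(-0.068), np.float64(0.027), 0], [-1, 0, np.float64(-0.091), np.float64(0.037), 0], [-1, 0, np.float64(-0.113), np.float64(0.047), 0], [-1, 0, np.float64(-0.135), np.float64(0.058), 0], [-1, 0, np.float64(-0.156), np.float64(0.069), 0], [-1, 0, np.float64(-0.178), np.float64(0.081), 0]]
1.060->0.890 [[-1, 0, np.float64(-0.021), np.float64(0.012), 0], [-1, 0, np.float64(-0.042), np.float64(0.025), 0], [-1, 0, np.float64(-0.063), np.float64(0.038), 0], [-1, 0, np.float64(-0.084), np.float64(0.052), 0], [-1, 0, np.float64(-0.104), np.float64(0
[... 1986 characters left out ...]
), np.float64(0.047), 0], [-1, 0, np.float64(-0.012), np.float64(0.063), 0], [-1, 0, np.float64(-0.014), np.float64(0.078), 0], [-1, 0, np.float64(-0.016), np.float64(0.094), 0], [-1, 0, np.float64(-0.018), np.float64(0.11), 0], [-1, 0, np.float64(-0.02), np.float64(0.126), 0]]
0.100->0.056 [[-1, 0, np.float64(-0.001), np.float64(0.006), 0], [-1, 0, np.float64(-0.001), np.float64(0.013), 0], [-1, 0, np.float64(-0.002), np.float64(0.019), 0], [-1, 0, np.float64(-0.002), np.float64(0.025), 0], [-1, 0, np.float64(-0.003), np.float64(0.032), 0], [-1, 0, np.float64(-0.003), np.float64(0.038), 0], [-1, 0, np.float64(-0.004), np.float64(0.044), 0], [-1, 0, np.float64(-0.004), np.float64(0.051), 0]]
```

>>> step_arm([
  [-1,0,-0.02,0.004,0],
  [-1,0,-0.04,0.009,0],
  [-1,0,-0.059,0.014,0],
  [-1,0,-0.079,0.019,0],
  [-1,0,-0.098,0.025,0],
  [-1,0,-0.118,0.031,0],
  [-1,0,-0.137,0.037,0],
  [-1,0,-0.156,0.043,0],
], newtons=15)

```text
time_s: 30.68
tcp_pos: [0.5676, 0.1256, 0.2621]
ee_rot: [0.756, 0.654, -0.0, -0.0]
ft_force: [2.0, -1.2, 1.7]
opening: 0.127
grasp_force: 15.0
```

>>> step_arm([
  [-1,0,-0.023,0.008,0],
  [-1,0,-0.046,0.017,0],
  [-1,0,-0.068,0.027,0],
  [-1,0,-0.091,0.037,0],
  [-1,0,-0.113,0.047,0],
  [-1,0,-0.135,0.058,0],
  [-1,0,-0.156,0.069,0],
  [-1,0,-0.178,0.081,0],
])

```text
time_s: 31.35
tcp_pos: [0.5323, 0.1307, 0.2459]
ee_rot: [0.756, 0.654, -0.0, -0.0]
ft_force: [1.0, -0.4, 1.3]
opening: 0.126
grasp_force: 15.0
```

```bash
python3 -c "
from h import *
go((.5977,.1210,.2705,-8))
p=observe()['tcp_pos'];c,s=np.cos(np.radians(8)),np.sin(np.radians(8));uu=c*p[0]-s*p[1];print('u',uu,'dz from start',p[2]-.271,'pred phi', np.arccos((.622-uu)/.2314), np.arcsin((p[2]-.271+.2267)/.2314))
im,d=get_image('side');print(place_of('side','hood_handle')[:1])"
```

```text
t 31.35 p [0.5323 0.1307 0.2459] yawY -8.24 open 0.126 q [0.22 0.25 1.55 0.   1.34 0.36] ft [ 1.  -0.4  1.3]
  row [-0.0012  0.3303 -0.1232] spin -0.0054
u 0.508973158620632 dz from start -0.025130408169078966 pred phi 1.0604861959245466 1.0574117923569644
[{'at': [304.6, 226.4], 'conf': 0.72}]
```

Forces stay around 2 N and the arc matches the prediction. Continuing.

>>> step_arm([
  [-1,0,-0.021,0.012,0],
  [-1,0,-0.042,0.025,0],
  [-1,0,-0.063,0.038,0],
  [-1,0,-0.084,0.052,0],
  [-1,0,-0.104,0.066,0],
  [-1,0,-0.124,0.08,0],
  [-1,0,-0.143,0.095,0],
  [-1,0,-0.163,0.11,0],
])

```text
time_s: 32.12
tcp_pos: [0.5001, 0.1354, 0.2238]
ee_rot: [0.756, 0.654, 0.0, -0.0]
ft_force: [0.9, -1.6, 0.5]
opening: 0.126
grasp_force: 15.0
```

>>> step_arm([
  [-1,0,-0.019,0.016,0],
  [-1,0,-0.038,0.032,0],
  [-1,0,-0.056,0.048,0],
  [-1,0,-0.074,0.065,0],
  [-1,0,-0.091,0.082,0],
  [-1,0,-0.108,0.1,0],
  [-1,0,-0.125,0.118,0],
  [-1,0,-0.142,0.136,0],
])

```text
time_s: 32.78
tcp_pos: [0.4721, 0.1395, 0.1966]
ee_rot: [0.756, 0.654, -0.0, -0.0]
ft_force: [1.3, -0.7, 0.5]
opening: 0.129
grasp_force: 15.0
```

>>> step_arm([
  [-1,0,-0.016,0.019,0],
  [-1,0,-0.032,0.038,0],
  [-1,0,-0.047,0.057,0],
  [-1,0,-0.062,0.077,0],
  [-1,0,-0.076,0.097,0],
  [-1,0,-0.09,0.117,0],
  [-1,0,-0.103,0.137,0],
  [-1,0,-0.117,0.158,0],
])

```text
time_s: 33.45
tcp_pos: [0.4491, 0.1428, 0.165]
ee_rot: [0.756, 0.654, 0.0, 0.0]
ft_force: [0.9, -0.6, 0.1]
opening: 0.127
grasp_force: 15.0
```

>>> step_arm([
  [-1,0,-0.013,0.021,0],
  [-1,0,-0.025,0.042,0],
  [-1,0,-0.037,0.064,0],
  [-1,0,-0.048,0.086,0],
  [-1,0,-0.059,0.108,0],
  [-1,0,-0.069,0.13,0],
  [-1,0,-0.079,0.153,0],
  [-1,0,-0.088,0.176,0],
])

```text
time_s: 34.12
tcp_pos: [0.4316, 0.1454, 0.1297]
ee_rot: [0.756, 0.654, 0.0, -0.0]
ft_force: [-0.4, -0.1, -0.1]
opening: 0.129
grasp_force: 15.0
```

>>> step_arm([
  [-1,0,-0.009,0.023,0],
  [-1,0,-0.017,0.046,0],
  [-1,0,-0.025,0.069,0],
  [-1,0,-0.033,0.093,0],
  [-1,0,-0.039,0.116,0],
  [-1,0,-0.046,0.14,0],
  [-1,0,-0.052,0.164,0],
  [-1,0,-0.057,0.188,0],
])

```text
time_s: 34.78
tcp_pos: [0.4205, 0.147, 0.0921]
ee_rot: [0.756, 0.654, 0.0, -0.0]
ft_force: [1.5, 0.4, 0.2]
opening: 0.131
grasp_force: 15.0
```

>>> step_arm([
  [-1,0,-0.003,0.016,0],
  [-1,0,-0.006,0.031,0],
  [-1,0,-0.009,0.047,0],
  [-1,0,-0.012,0.063,0],
  [-1,0,-0.014,0.078,0],
  [-1,0,-0.016,0.094,0],
  [-1,0,-0.018,0.11,0],
  [-1,0,-0.02,0.126,0],
])

```text
time_s: 35.45
tcp_pos: [0.4168, 0.1476, 0.0671]
ee_rot: [0.756, 0.654, 0.0, 0.0]
ft_force: [0.8, -0.8, 0.6]
opening: 0.129
grasp_force: 15.0
```

>>> step_arm([
  [-1,0,-0.001,0.006,0],
  [-1,0,-0.001,0.013,0],
  [-1,0,-0.002,0.019,0],
  [-1,0,-0.002,0.025,0],
  [-1,0,-0.003,0.032,0],
  [-1,0,-0.003,0.038,0],
  [-1,0,-0.003,0.042,0],
  [-1,0,-0.003,0.042,0],
])

```text
time_s: 36.12
tcp_pos: [0.4162, 0.1477, 0.059]
ee_rot: [0.756, 0.654, 0.0, 0.0]
ft_force: [1.3, -0.4, 1.6]
opening: 0.125
grasp_force: 15.0
```

```bash
python3 -c "
from h import *
go((.5977,.1210,.2705,-8))
for c in('side','top'):
    im,d=get_image(c);P=cloud(c,d).reshape(-1,3);u=np.array([.9903,-.1392,0]);U_=P@u;V=P@np.array([.1392,.9903,0])
    for a in(.62,.58,.54,.5,.46,.44):
        m=(abs(U_-a)<.01)&(V>.13)&(V<.28)&(P[:,2]>.05)&(P[:,2]<.14)
        if m.sum()>3: print(c,a,m.sum(),round(np.median(P[m,2]),4))"
```

```text
t 36.12 p [0.4162 0.1477 0.059 ] yawY -8.24 open 0.125 q [0.31 0.27 2.06 0.   0.81 0.46] ft [ 1.3 -0.4  1.6]
  row [-0.0016  0.9177 -1.0571] spin -0.0054
side 0.62 241 0.0965
side 0.58 355 0.0909
side 0.54 364 0.0908
side 0.5 277 0.091
side 0.46 303 0.091
side 0.44 362 0.0958
top 0.62 202 0.0955
top 0.58 299 0.0911
top 0.54 300 0.0913
top 0.5 263 0.0908
top 0.46 127 0.091
top 0.44 124 0.0956
```

Nearly shut: the hood top is level at about 0.096. Pressing the last 2 mm with a light force.

>>> step_arm([
  [-1,0,0,0.003,0],
  [-1,0,0,0.006,0],
  [-1,0,0,0.009,0],
  [-1,0,0,0.009,0],
])

```text
time_s: 36.55
tcp_pos: [0.4162, 0.1477, 0.0588]
ee_rot: [0.756, 0.654, 0.0, 0.0]
ft_force: [-2.6, -1.2, 15.5]
opening: 0.129
grasp_force: 15.0
```

>>> step_arm([
  [-1,0,0,0.003,0],
  [-1,0,0,0.006,0],
  [-1,0,0,0.008,0],
  [-1,0,0,0.008,0],
])

```text
time_s: 36.88
tcp_pos: [0.4162, 0.1478, 0.0576]
ee_rot: [0.756, 0.654, 0.001, 0.0]
ft_force: [-2.8, -0.7, 19.2]
opening: 0.128
grasp_force: 15.0
```

It's shut, with a firm stop at 15–19 N. Releasing with a small opening and rising.

>>> step_arm([
  [-1,0,0,-0.008,0],
  [-0.4,0,0,-0.008,0],
  [-0.4,0,0,-0.008,0],
  [-0.4,0,0,-0.008,0],
  [-0.4,0,0,-0.008,0],
  [-0.4,0,0,-0.05,0],
  [-0.4,0,0,-0.15,0],
  [-0.4,0,0,-0.35,0],
  [-0.4,0,0,-0.55,0],
  [-0.4,0,0,-0.7,0],
])

```text
time_s: 37.72
tcp_pos: [0.4165, 0.1478, 0.1989]
ee_rot: [0.756, 0.654, 0.001, 0.0]
ft_force: [0.9, -0.5, -0.8]
opening: 0.299
grasp_force: 0.0
```

>>> step_arm([
  [-0.4,0,-0.2,-0.2,0],
  [-0.4,0,-0.4,-0.2,0],
  [-0.4,0,-0.4,-0.2,0],
  [-0.4,0,-0.4,-0.2,0],
])

```text
time_s: 38.05
tcp_pos: [0.3348, 0.1591, 0.2368]
ee_rot: [0.755, 0.655, 0.001, 0.0]
ft_force: [0.6, -0.2, -0.6]
opening: 0.299
grasp_force: 0.0
```

```bash
python3 -c "
from h import *
go()
for c in('side','top'):
    im,d=get_image(c);P=cloud(c,d).reshape(-1,3);u=np.array([.9903,-.1392,0]);U_=P@u;V=P@np.array([.1392,.9903,0])
    for a in(.62,.58,.5,.44):
        m=(abs(U_-a)<.01)&(V>.13)&(V<.28)&(P[:,2]>.05)&(P[:,2]<.16)
        if m.sum()>3: print(c,a,m.sum(),round(np.median(P[m,2]),4))
    if c=='top': np.save('end.npy',im); print([(t['rect'],round(t['conf'],2)) for n in('scissors','magnetiser','air_blower','masking_tape','stick_lime') for t in find_in(c,n)[:1]])"
```

```text
t 38.05 p [0.3348 0.1591 0.2368] yawY -8.13 open 0.299 q [ 0.41 -0.04  1.91  0.    1.27  0.55] ft [ 0.6 -0.2 -0.6]
side 0.62 242 0.0963
side 0.58 353 0.0909
side 0.5 377 0.0909
side 0.44 503 0.0959
top 0.62 203 0.0958
top 0.58 298 0.0913
top 0.5 303 0.0908
top 0.44 313 0.0964
[([246.8, 259.0, 282.3, 278.4], 0.71), ([293.5, 186.1, 312.8, 212.6], 0.69), ([359.2, 247.2, 388.4, 279.1], 0.59), ([220.1, 164.2, 314.3, 246.9], 0.19)]
```

The hood is level and shut, top 0.096 m at both front and rear, and the arm is clear. Handing in.

```bash
python3 -c "
from h import *
print(close_job())"
```

```text
the job is handed in; nothing more can be done
None
```

The job is handed in at about 38 s: the carrier is level in the nest between its lips, the stay was broken while the hood was up, and the hood was lowered under control until shut; a first closing at the vice missed about 30 mm above the board, and no bystander was touched on purpose, though I did not check all their end positions.

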